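# Jack up the front of the rolling mill and hold it

### The arm

A 6-joint arm with a two-finger parallel gripper is mounted at the origin on a cart in front of the work surface, level with it; the furniture and walls round the work are solid. World frame = base frame: x ahead of the robot, y to its left, z up, the work surface at z = 0. Lengths are in m, angles in degrees, forces in N, time in s.
With the tool pointing down it reaches from about 0.35 to 0.875 m from the base axis. Payload 4.2 kg.
Tool frame: the origin (TCP) lies midway between the tips of the shut fingers; the grasp point (between the pads) lies 19 mm behind it; z points along the fingers, y is the direction in which the jaws open and shut (so a half turn about z gives the same grasp; the last joint's range is limited). The gripper opens to 87 mm and grips with 3 to 60 N. Pads are 19 mm wide; open, the fingers measure 117 mm over their backs; the gripper's body (75 mm by 190 mm) begins 51 mm behind the grasp point.
Start: joints at [-51.532, 22.042, 0.453, 0, -68.411, -14.817], TCP at [0.251, -0.572, 0.223] pointing down, gripper open.
Joint ranges: [-179.83, 179.83], [-69.29, 118.12], [-61.27, 80.66], [-181.25, 117.63], [-171.15, -9.14], [-177.46, 177.46]. Speed limits (degrees/s): [159.86, 159.86, 180, 180, 180, 180].

### API

Orientations are given as a 3x3 rotation matrix whose columns are the frame's x, y, z axes.
In Python, from station import sense, capture, get_calibration, finish_job, spot_in, spot_point gives the robot as it stands.
- The arm moves only by the shell command python3 -m inch 'ROWS'. ROWS is JSON, a list of rows, each an object with "fingers": the finger opening in cm, from 0 to 8.7; "delta_pos": the shift along the tool's x, y, z in cm, a list of three; "spin": the turn about the tool's z in degrees. In form: [{"fingers": fingers, "delta_pos": [dx, dy, dz], "spin": spin}, ...]. A call has 1 to 20 rows; each row is the pose to reach, as a shift and turn from the pose commanded when the call began, along the tool's axes at that moment; what a row does not reach only later rows make up. A row lasts 1/10 s, in which the tool goes at most 50 mm and 8.59 degrees, less where a joint would pass 70% of its speed; a pose out of reach is approached as far as the arm can. A call with a gripper value outside its range is refused whole. The fingers move at their own pace and stop on an object; the grip force is fixed at half the most. Time passes only in rows, so rows that repeat a pose let the fingers close. It gives the time, the measured TCP pose, the force and the opening at its end, in the units of the state.
- sense(): the state, without advancing time (a new reading comes with each control period).
- capture(name): name is "scene" or "top" or "wrist"; returns the picture (480x640x3 uint8, red, green, blue); there is no depth.
- get_calibration(name): a dict with "K" (3x3 intrinsics, pixels), "T" (4x4, takes a point from camera to world coordinates). Camera axes: x right, y up, looking along -z (the intrinsics and any distortion apply to the point x, -y, -z); pixel columns grow to the right and rows downward; lengths in m; the calibration is good to about 2 mm. The wrist camera is an equidistant fisheye: a pixel r from the principal point sees the ray r / f radians off the axis. A picture is of the moment at which its call begins: read the wrist's pose just before it. get_calibration takes no time and is no camera call; for the wrist camera it gives the pose at the moment of the call.
- finish_job(): hands the job in, once; it reports no verdict.
Trained networks look in the newest picture that a camera, given by its name, has taken for a name from the list of things; names that differ only in an ending like _2 or _b are one class to them, and where a whole thing is asked for, a point or a joint stands for the part that bears it (a point fixed in the world has none). Each returns a list of dicts, best first, with "conf" (0 to 1); they miss things now and then, are a little off and sometimes report something else, mostly with a low value. They report only what shows in the picture. A call takes as long as a camera call.
- spot_in(camera, target): "extent" ([left, top, right, bottom] as shares, 0 to 1, of the picture: columns of its width, rows of its height, round what is visible of it).
- spot_point(camera, target): "location" ([column, row] as shares, 0 to 1, of the picture: columns of its width, rows of its height: a listed point, or the origin of a listed thing).
The state is a dict: "time_s": time; "joints": joint angles; "joint_velocities": joint speeds; "effort": joint torques, N m; "tcp_pos": TCP position; "ee_rot": TCP orientation; "wrist_force": force on the tool from outside, world axes, zero at the start; "moment": the same for the moment, N m; "gripper_width": opening from 0.0 (shut) to 1.0 (fully open).
Only numpy, scipy, OpenCV 4.12 (cv2) and the standard library are available. Lean on these libraries where they do the work, as an engineer would, in place of code of your own. Each camera call takes 0.05 s, during which the arm holds its last target.

### The job

Swing the bench lamp away to the left so that its head no longer hangs in front of the green rolling mill. Then stand the red lever jack on the worktop with its saddle squarely under the marked middle of the mill's yellow lift lug, pump its handle down in one full stroke so that the mill's front feet come off the worktop, and finish while still holding the handle fully down: the jack has no catch, and I want to change the front rubber feet. Do not shove the mill along or disturb the other things on the worktop.

Things in the scene. Friction and masses are not known exactly. Their poses are not given: they have to be found in the camera images.
- bench_lamp_swivel (a joint): Swivel of the black bench lamp about the vertical axis of its foot at the back left (rad, range -1.22 to 1.31). It starts at 0.5 to 0.75, the head hanging in front of the mill, over where the jack must stand; at 0 the head points from the foot straight toward the robot's side of the bench; smaller values turn it further left. It is swung clear at 0.15 or less. Stiff: it stays where it is left and takes about 10 N at the head to push round.
- lamp_swivel_axis (a point): Point on the vertical axis about which the whole lamp arm turns, just above its round foot at the back left.
- lamp_head (a point): Middle of the lamp's black shade, 0.4 m from the swivel axis, 0.22 m up. Its x axis points level toward the swivel axis, its y axis to the side it must be pushed to (left). The shade fills 0.07 m either way along x, 0.10 m to +y, 0.08 m to -y; heights 0.13 to 0.31 m. The lower arm rises from its top, at +y, to an elbow 0.66 m up. Push on its -y side with closed fingers.
- mill: Green bench rolling mill, 3.6 to 5.6 kg, loose on rubber feet; origin on the worktop under the centre of its base plate, x away from its front. Plate 130 (x) by 180 mm, 42 to 58 mm up; frames and rolls from 45 mm behind its front edge, 190 mm high; crank at -y. A yellow lug, 40 mm wide, round-ended, projects 40 mm from the middle of the front edge.
- mill_lift (a point): Lift point: centre of the underside of the yellow lug, 46 mm above the worktop, straight under the black spot on the lug's top (59 mm up) and 20 mm in front of the base plate's front edge; axes as the mill's.
- mill_rear (a point): Point on the worktop midway between the mill's two rear feet, on which it tips as the front is raised.
- jack: Red lever jack, 0.55 kg, loose; origin on the worktop under the middle of its base, x toward its saddle, handle toward -x. Base x -61 to 61 mm, 34 mm wide, 7 mm high, with an 80 mm wide cross foot at x -48 and a 46 mm wide front foot at x 43; the round ram housing is 27 mm high.
- jack_grip (a point): Where to take the jack from above: 25 mm up, at x 4 of the jack, middle of its two upright cheeks, together 34 mm wide (across y), 44 mm long (x), 44 mm high; nothing stands beside them. The handle leaves from between the cheeks and rises backward at 30 degrees.
- jack_saddle (a point): Centre of the top of the jack's round saddle, 26 mm in diameter, at x 44 of the jack; 38 mm above the worktop with the handle up, rising straight up to 60 mm with the handle down. It must slide in under the lug from the front, with the handle up (8 mm spare).
- jack_pad (a point): Middle of the upper face of the flat black grip (58 by 26 mm, 15 mm thick; it runs 23 mm further out and 35 mm inward): the place to press. 105 mm from the handle's pivot, which is 32 mm up at x 4 of the jack; about 91 mm up with the handle up, 36 mm with it down, when it is some 10 mm further from the saddle.
- jack_handle (a joint): Jack handle, rad: 0 up (sprung), 0.55 fully down at its stop. The saddle rises 40 mm per rad and meets the lug at about 0.2. Pressing at the grip takes about 1.3 N unloaded and 5 to 8 N under the mill; let go, it comes up again and the mill sinks.
- jack_ram: The jack's steel ram with the saddle on top; origin at the centre of the saddle's upper face.
- loupe: Small folding loupe, 26 x 32 x 14 mm, a bystander; origin under its centre.
- bur_block: Red block of burs, 34 x 70 x 58 mm, a bystander; origin under its centre.
- ring_mandrel: Ring mandrel, a tapered steel rod with a wooden handle, 24 x 276 x 24 mm, lying at the right, a bystander; origin under its centre.
- new_foot_1: New black rubber foot, 30 mm across, 9 mm high, lying left of the mill: leave it; origin under its centre.
- new_foot_2: Second new rubber foot, the same.

How it is judged:
By the outcome, as a careful person would: the job done as asked, in the order asked, and still so for the second after the job is handed in, while the arm keeps its last pose, push and grip.
It also fails if it takes over 72 s, if anything falls off the work surface, if the arm or the gripper's body presses on something with over 40 N, if the wrist force passes 120 N, or if a joint passes its speed limit or range.

## Working session

There is one attempt and no reset: what is moved stays moved. The work goes in short steps, Python scripts to look and compute and a shell command to move; the robot and the scene stay as the last step left them, time stands still between calls to the robot, and variables do not carry over. Pictures are saved under pics/ and viewed, and the job is handed in when it is done.

```bash
ls; mkdir -p pics
python3 - <<'E'
from station import *
import cv2
s=sense();print(s)
for n in ["scene","top","wrist"]:
    im=capture(n);cv2.imwrite(f"pics/{n}0.png",im[:,:,::-1])
    c=get_calibration(n);print(n,c)
    for t in ["lamp_head","lamp_swivel_axis","mill","mill_lift","mill_rear","jack","jack_grip","jack_saddle","jack_pad","loupe","bur_block","ring_mandrel","new_foot_1"]:
        print(t,[(round(d['conf'],2),round(d['location'][0]*640,1),round(d['location'][1]*480,1)) for d in spot_point(n,t)][:3])
print(sense()['time_s'])
E
```

```text
pics
{'time_s': 0.0, 'joints': array([-5.15298991e+01,  2.20920512e+01,  3.79420642e-01, -2.81353767e-02,
       -6.84113975e+01, -1.48161543e+01]), 'joint_velocities': array([-0.03887893, -0.06019591,  0.04360834, -0.05288993,  0.08577726,
       -0.03214484]), 'effort': array([ 2.99977100e-04, -3.90666282e+01,  1.87406015e+01,  4.21990961e+00,
        1.10025436e-02, -1.96637102e-04]), 'tcp_pos': array([ 0.25052368, -0.57193338,  0.22144578]), 'ee_rot': array([[-9.16057994e-01, -4.01044602e-01, -9.89153025e-04],
       [-4.01045806e-01,  9.16055864e-01,  1.97883869e-03],
       [ 1.12516854e-04,  2.20942667e-03, -9.99997553e-01]]), 'wrist_force': array([-0.3792431 ,  0.28013452,  0.26330135]), 'moment': array([ 0.00522641, -0.00366526,  0.00801997]), 'gripper_width': 0.9997212605625515}
scene {'K': array([[464.35183275,   0.        , 312.21938571],
       [  0.        , 464.35183275, 237.42254624],
       [  0.        ,   0.        ,   1.        ]]), 'T': array([[-0.59756585,  0.57965852, -0.55399554, -0.10407937],
       [-0.80181365, -0.4347098 ,  0.41002716,  0.38914077],
      
[... 1567 characters left out ...]
 203.2, 272.5)]
wrist {'K': array([[371.64829954,   0.        , 323.97377496],
       [  0.        , 371.64829954, 240.42550917],
       [  0.        ,   0.        ,   1.        ]]), 'T': array([[-4.00135772e-01, -8.87514961e-01, -2.28491923e-01,
         1.87403023e-01],
       [ 9.16455866e-01, -3.87473847e-01, -9.98632193e-02,
        -6.00427161e-01],
       [ 9.54566918e-05, -2.49361609e-01,  9.68410439e-01,
         3.83736864e-01],
       [ 0.00000000e+00,  0.00000000e+00,  0.00000000e+00,
         1.00000000e+00]])}
lamp_head []
lamp_swivel_axis []
mill []
mill_lift []
mill_rear []
jack []
jack_grip []
jack_saddle []
jack_pad []
loupe []
bur_block []
ring_mandrel []
new_foot_1 []
2.1
```

View pics/scene0.png

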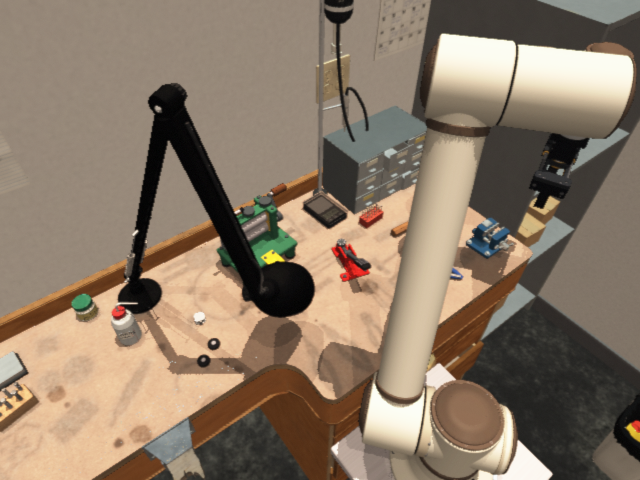

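View pics/top0.png

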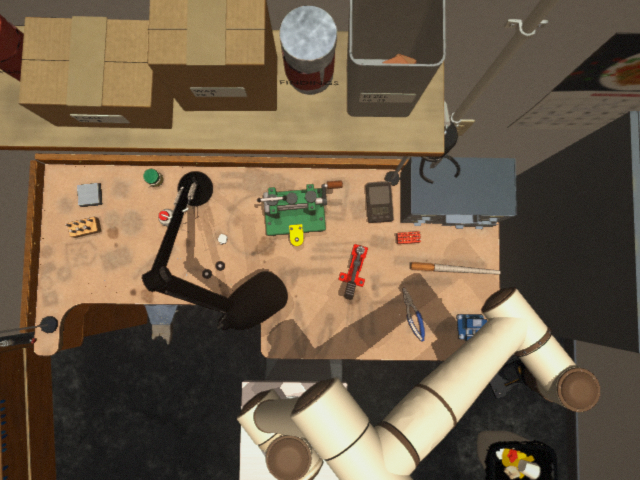

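View pics/wrist0.png

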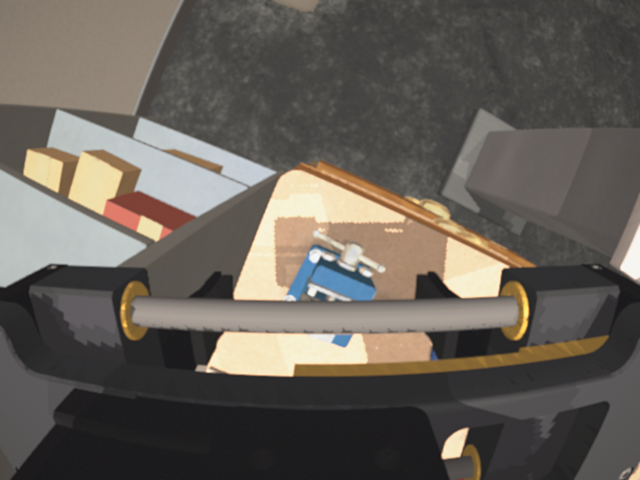

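```bash
cat > h.py <<'E'
import numpy as np, cv2
from station import *
def ray(cam,px,cal=None):
    c=cal or get_calibration(cam);K=c["K"];T=c["T"]
    x=(px[0]-K[0,2])/K[0,0];y=(px[1]-K[1,2])/K[1,1]
    if cam=="wrist":
        r=np.hypot(x,y);k=np.sin(r)/r if r>0 else 1
        d=np.array([x*k,-y*k,-np.cos(r)])
    else: d=np.array([x,-y,-1.])
    return T[:3,3],T[:3,:3]@d
def onz(cam,px,z,cal=None):
    o,d=ray(cam,px,cal);return o+d*(z-o[2])/d[2]
def proj(cam,p,cal=None):
    c=cal or get_calibration(cam);K=c["K"];T=c["T"]
    q=T[:3,:3].T@(np.array(p)-T[:3,3]);v=np.array([q[0],-q[1],-q[2]])
    if cam=="wrist":
        r=np.arctan2(np.hypot(v[0],v[1]),v[2]);v=np.array([v[0],v[1]])/np.hypot(v[0],v[1])*r
    else: v=v[:2]/v[2]
    return np.array([K[0,0]*v[0]+K[0,2],K[1,1]*v[1]+K[1,2]])
E
python3 - <<'E'
from h import *
np.set_printoptions(precision=3,suppress=True)
S=lambda n,p,z:print(n,"top",onz("top",p,z))
C=lambda n,p,z:print(n,"scene",onz("scene",p,z))
S("axis",(187.6,183.5),.03);S("foot",(195,188),.01);C("foot",(139,295),.01);C("axis",(133,283),.03)
S("head",(259.9,296.3),.22);C("head",(286,288),.22)
S("spot",(296,239),.059);C("spot",(271,258),.059)
S("lift",(298.2,242.5),.046);C("lift",(273,267),.046)
S("grip",(355.5,263.5),.025);C("grip",(348.7,258.2),.025)
S("saddle",(360.7,251.4),.038);C("saddle",(342.2,243.6),.038)
S("pad",(346.9,290.2),.091);C("pad",(364.5,263.5),.091)
S("jack",(356,265.7),0);C("jack",(346.9,263.9),0)
S("mill",(296.2,212.3),0);C("mill",(259.6,261.4),0)
S("elbow",(155,280),.66)
S("feet",(207,273),.005);S("feet",(220,266),.005);S("loupe",(223,239),.01);S("bur",(408,238),.05)
for n,a in (("top",(230,180,420,320)),("scene",(200,180,420,320))):
    im=cv2.imread(f"pics/{n}0.png")[a[1]:a[3],a[0]:a[2]]
    cv2.imwrite(f"pics/{n}0z.png",cv2.resize(im,None,fx=3.6,fy=3.6,interpolation=cv2.INTER_CUBIC))
E
```

```text
axis top [0.75  0.339 0.03 ]
foot top [0.74  0.321 0.01 ]
foot scene [0.737 0.321 0.01 ]
axis scene [0.765 0.32  0.03 ]
head top [0.412 0.085 0.22 ]
head scene [0.391 0.09  0.22 ]
spot top [0.581 0.001 0.059]
spot scene [0.601 0.001 0.059]
lift top [ 0.571 -0.005  0.046]
lift scene [0.582 0.009 0.046]
grip top [ 0.511 -0.18   0.025]
grip scene [ 0.501 -0.181  0.025]
saddle top [ 0.548 -0.194  0.038]
saddle scene [ 0.544 -0.193  0.038]
pad top [ 0.43  -0.151  0.091]
pad scene [ 0.421 -0.162  0.091]
jack top [ 0.506 -0.183  0.   ]
jack scene [ 0.503 -0.179  0.   ]
mill top [0.67  0.005 0.   ]
mill scene [ 0.655  0.009 -0.   ]
elbow top [0.447 0.217 0.66 ]
feet top [0.476 0.276 0.005]
feet top [0.499 0.237 0.005]
loupe top [0.582 0.229 0.01 ]
bur top [ 0.589 -0.336  0.05 ]
```

View pics/top0z.png

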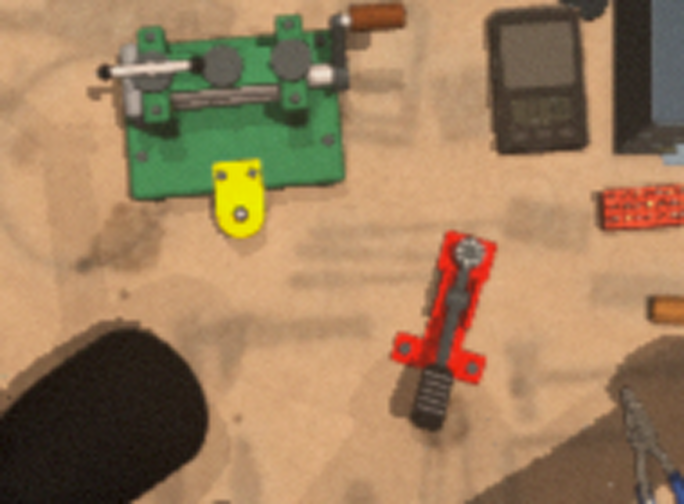

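View pics/scene0z.png

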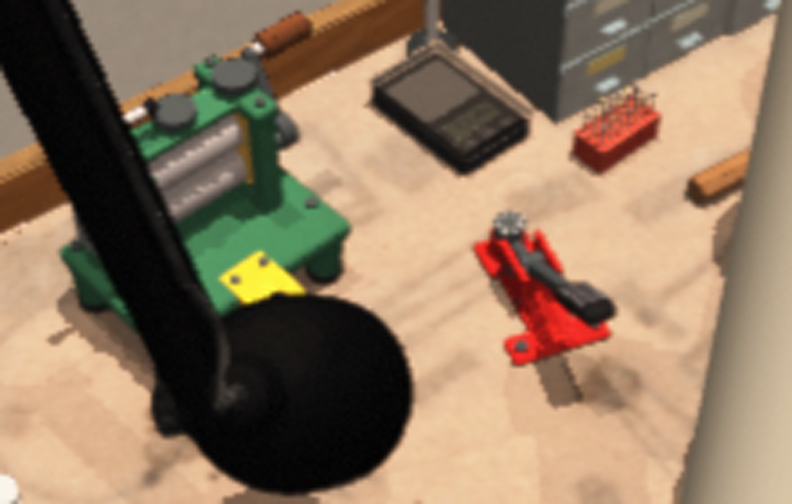

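Top view: lamp head at about (260,296), mill at (296,212) with the black spot at (297,239), and the jack at (356,265) with its saddle up and to the right. The scene view agrees. Next I work out the lamp push.

```bash
cat >> h.py <<'E'
np.set_printoptions(precision=2,suppress=True)
def delta(p,s=None):
    s=s or sense();return s["ee_rot"].T@(np.array(p)-s["tcp_pos"])*100
def yawx(s=None):
    s=s or sense();return np.degrees(np.arctan2(s["ee_rot"][1,0],s["ee_rot"][0,0]))
E
python3 - <<'E'
from h import *
print(delta([.495,-.03,.19]), yawx())
# mill yaw from top
z=lambda x,y:(x/3.6+230,y/3.6+180)
a=onz("top",z(132,198),.058);b=onz("top",z(343,180),.058);d=a-b;print("mill yaw",np.degrees(np.arctan2(d[1],d[0]))-90,a,b)
print("spot",onz("top",z(241,214),.059))
s=onz("top",z(469,252),.038);p=onz("top",z(434,385),.091);print(s,p,np.degrees(np.arctan2(*(s-p)[[1,0]])))
l=onz("top",z(403,349),.01);r=onz("top",z(470,368),.01);d=l-r;print("jack yaw cross",np.degrees(np.arctan2(d[1],d[0]))-90,(l+r)/2)
E
```

```text
[-44.14  39.89   3.26] -156.34848297452174
mill yaw 5.748029016365564 [0.59 0.09 0.06] [ 0.61 -0.09  0.06]
spot [ 0.58 -0.    0.06]
[ 0.55 -0.19  0.04] [ 0.44 -0.16  0.09] -15.6589846607538
jack yaw cross -15.007709630619715 [ 0.46 -0.17  0.01]
```

```bash
python3 -m inch '[{"fingers":0,"delta_pos":[-3.7,3.3,0.3],"spin":8},{"fingers":0,"delta_pos":[-7.4,6.6,0.6],"spin":16},{"fingers":0,"delta_pos":[-11,10,0.9],"spin":24},{"fingers":0,"delta_pos":[-14.7,13.3,1.2],"spin":32},{"fingers":0,"delta_pos":[-18.4,16.6,1.5],"spin":40},{"fingers":0,"delta_pos":[-22,20,1.8],"spin":48},{"fingers":0,"delta_pos":[-26,23.3,2.1],"spin":56},{"fingers":0,"delta_pos":[-29.5,26.6,2.4],"spin":64},{"fingers":0,"delta_pos":[-33,30,2.7],"spin":72},{"fingers":0,"delta_pos":[-37,33.3,3],"spin":78},{"fingers":0,"delta_pos":[-40.5,36.6,3.2],"spin":78},{"fingers":0,"delta_pos":[-44.1,39.9,3.2],"spin":78},{"fingers":0,"delta_pos":[-44.1,39.9,3.2],"spin":78},{"fingers":0,"delta_pos":[-44.1,39.9,3.2],"spin":78}]'
python3 - <<'E'
from h import *
s=sense();print(s['tcp_pos'],yawx(s),s['joints'])
for n in("top","scene"):
    im=capture(n);cv2.imwrite(f"pics/{n}1.png",im[:,:,::-1])
q0=.61;ax=np.array([.74,.32])
for q in [.61,.55,.45,.35,.25,.15,.05,.0]:
    t=ax+.4*np.array([-np.cos(q),-np.sin(q)])-.09*np.array([-np.sin(q),np.cos(q)])
    print(q,t,delta([*t,.19],s))
E
```

```text
time_s: 3.5
tcp_pos: [0.497, -0.0262, 0.1907]
ee_rot: [[-0.587, 0.809, 0.002], [0.809, 0.587, 0.0], [-0.001, 0.002, -1.0]]
wrist_force: [0.4, -1.1, -0.2]
gripper_width: 0.001
[ 0.5  -0.03  0.19] 125.96988645634292 [  15.72   11.16  -19.91    0.01  -58.81 -159.76]
0.61 [0.46 0.02] [ 5.46 -0.15  0.07]
0.55 [0.45 0.03] [ 7.88 -0.58  0.07]
0.45 [0.42 0.06] [11.96 -0.96  0.06]
0.35 [0.4 0.1] [16.06 -0.93  0.06]
0.25 [0.37 0.13] [20.13 -0.5   0.05]
0.15 [0.36 0.17] [24.15  0.34  0.05]
0.05 [0.34 0.21] [28.05  1.58  0.05]
0.0 [0.34 0.23] [29.96  2.34  0.05]
```

View pics/top1.png

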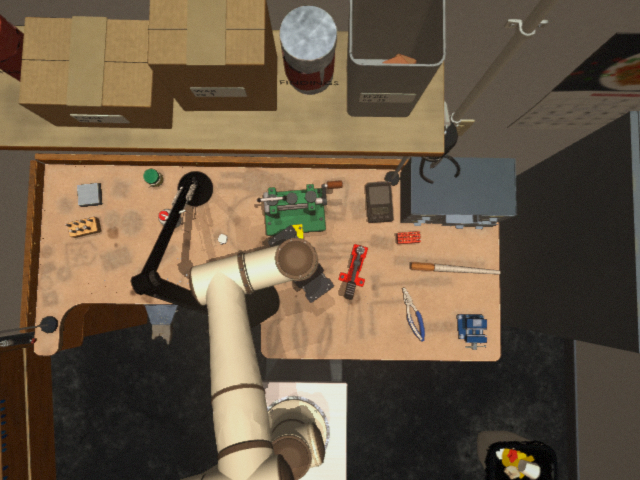

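View pics/scene1.png

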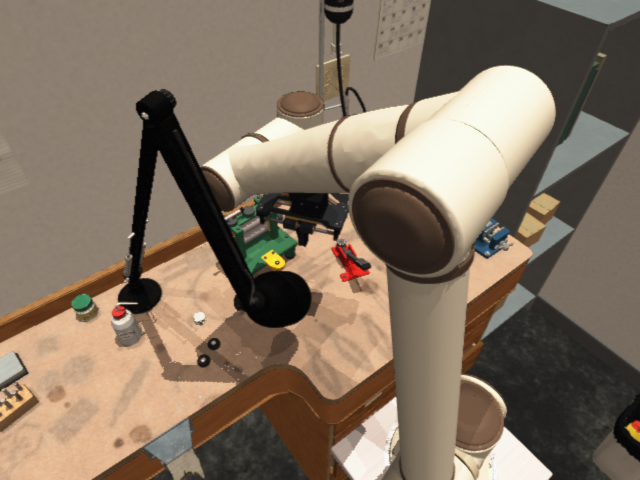

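Run:
```python
from h import *
for n,a in (("top",(120,220,340,380)),("scene",(120,80,340,340))):
    im=cv2.imread(f"pics/{n}1.png")[a[1]:a[3],a[0]:a[2]]
    f=3.6 if n=="top" else 2.3
    cv2.imwrite(f"pics/{n}1z.png",cv2.resize(im,None,fx=f,fy=f,interpolation=cv2.INTER_CUBIC))
for z in (.4,.5,.6):print(z,onz("top",(210,283),z),onz("top",(195,283),z),onz("top",(297,257),z))
print(onz("top",(145,283),.66))
```

```text
0.4 [0.44 0.18 0.4 ] [0.44 0.21 0.4 ] [ 0.51 -0.02  0.4 ]
0.5 [0.44 0.16 0.5 ] [0.44 0.19 0.5 ] [ 0.5  -0.03  0.5 ]
0.6 [0.44 0.13 0.6 ] [0.44 0.16 0.6 ] [ 0.5  -0.03  0.6 ]
[0.44 0.23 0.66]
```

View pics/top1z.png

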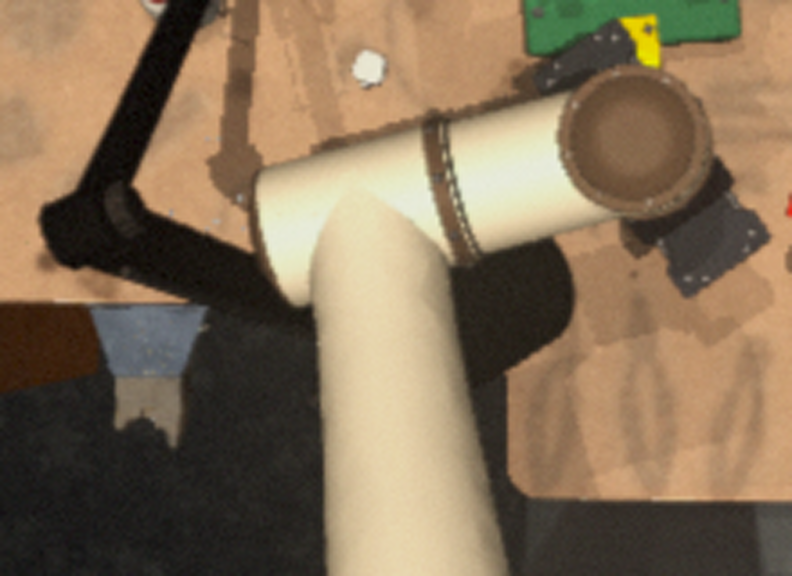

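View pics/scene1z.png

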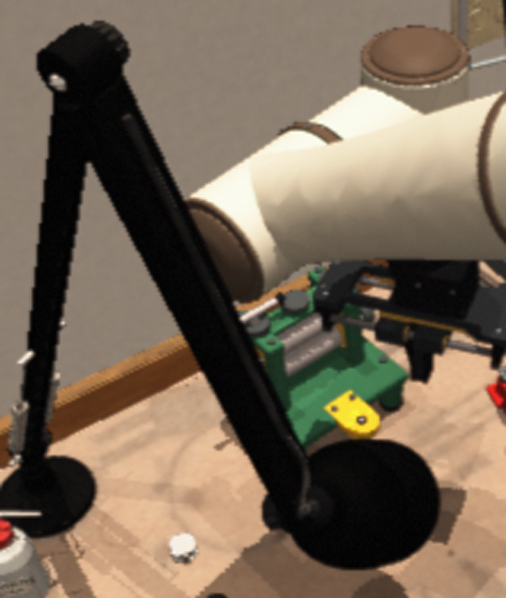

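The robot's left-offset wrist housing touched the lamp's lower arm: the elbow moved from about (155,280) to (145,283) in the top view. I'll back off, turn the gripper, and push nearer the robot-side end of the shade, where the housing clears the lamp arm.

```bash
python3 -m inch '[{"fingers":0,"delta_pos":[-1.7,-3.5,0],"spin":-8},{"fingers":0,"delta_pos":[-3.4,-7,0],"spin":-16.5},{"fingers":0,"delta_pos":[-5.1,-10.7,0],"spin":-25},{"fingers":0,"delta_pos":[-5.1,-10.7,0],"spin":-33.5},{"fingers":0,"delta_pos":[-5.1,-10.7,0],"spin":-42},{"fingers":0,"delta_pos":[-5.1,-10.7,0],"spin":-50.5},{"fingers":0,"delta_pos":[-5.1,-10.7,0],"spin":-59},{"fingers":0,"delta_pos":[-5.1,-10.7,0],"spin":-67.5},{"fingers":0,"delta_pos":[-5.1,-10.7,0],"spin":-76},{"fingers":0,"delta_pos":[-5.1,-10.7,0],"spin":-84.5},{"fingers":0,"delta_pos":[-5.1,-10.7,0],"spin":-93},{"fingers":0,"delta_pos":[-5.1,-10.7,0],"spin":-101.5},{"fingers":0,"delta_pos":[-5.1,-10.7,0],"spin":-110},{"fingers":0,"delta_pos":[-5.1,-10.7,0],"spin":-118.5},{"fingers":0,"delta_pos":[-5.1,-10.7,0],"spin":-127},{"fingers":0,"delta_pos":[-5.1,-10.7,0],"spin":-135.5},{"fingers":0,"delta_pos":[-5.1,-10.7,0],"spin":-144},{"fingers":0,"delta_pos":[-5.1,-10.7,0],"spin":-152.5},{"fingers":0,"delta_pos":[-5.1,-10.7,0],"spin":-161},{"fingers":0,"delta_pos":[-5.1,-10.7,0],"spin":-169}]'
python3 - <<'E'
from h import *
s=sense();print(s['tcp_pos'],yawx(s),s['joints'])
for n in("top","scene"):
    im=capture(n);cv2.imwrite(f"pics/{n}2.png",im[:,:,::-1])
    print([(d['conf'],np.array(d['location'])*[640,480],onz(n,np.array(d['location'])*[640,480],.22)) for d in spot_point(n,"lamp_head")])
E
```

```text
time_s: 5.6
tcp_pos: [0.4364, -0.1351, 0.1907]
ee_rot: [[0.421, -0.907, -0.0], [-0.907, -0.421, -0.0], [-0.0, 0.0, -1.0]]
wrist_force: [0.5, -0.3, -0.6]
gripper_width: 0.004
[ 0.44 -0.14  0.19] -65.13307191579655 [  3.28   7.17 -24.89   0.   -57.94  21.59]
[(0.62, array([251.71, 299.62]), array([0.4 , 0.11, 0.22]))]
[]
```

View pics/top2.png

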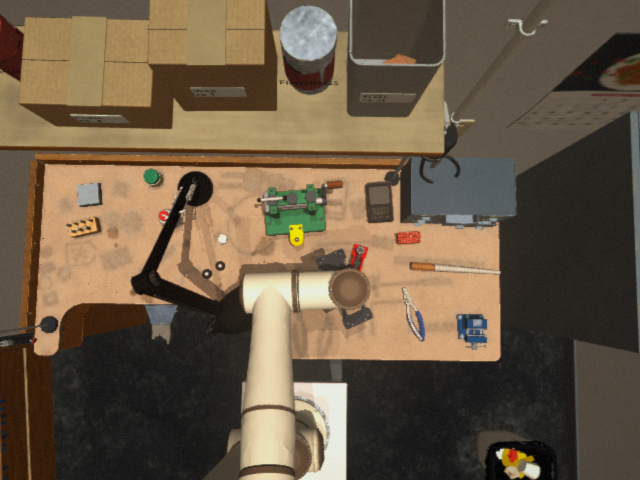

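View pics/scene2.png

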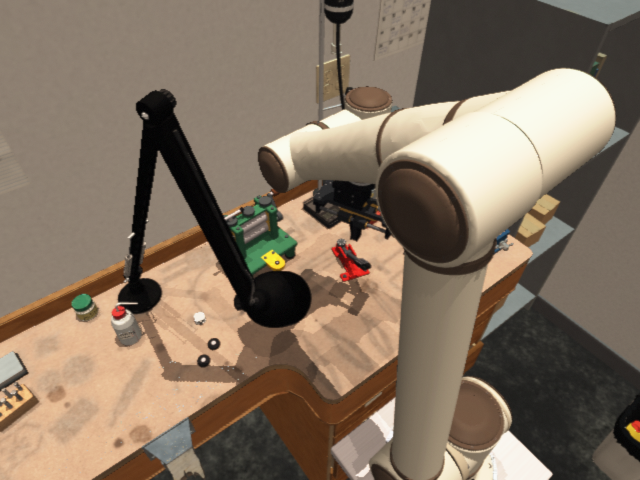

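Run:
```python
from h import *
s=sense();ax=np.array([.74,.32])
def w(q,gx,gy):
    X=np.array([np.cos(q),np.sin(q)]);Y=np.array([-np.sin(q),np.cos(q)])
    return ax-.4*X+gx*X+gy*Y
for q,gx,gy in [(.56,-.045,-.12),(.56,-.045,-.09),(.5,-.045,-.085),(.4,-.04,-.085),(.3,-.035,-.085),(.2,-.03,-.085),(.1,-.025,-.085),(.0,-.02,-.085)]:
    t=w(q,gx,gy);print(q,t,np.hypot(*t),delta([*t,.185],s))
```

```text
0.56 [ 0.43 -0.02] 0.42709534174890634 [-11.03  -3.9    0.56]
0.56 [0.41 0.01] 0.4108443280457763 [-14.01  -3.5    0.56]
0.5 [0.39 0.03] 0.3915417892563908 [-17.1   -2.64   0.56]
0.4 [0.37 0.07] 0.3745036513839037 [-21.52  -2.19   0.56]
0.3 [0.35 0.11] 0.36652104954010684 [-25.9   -2.17   0.56]
0.2 [0.34 0.15] 0.3679861546396659 [-30.22  -2.58   0.56]
0.1 [0.33 0.19] 0.3785082666669658 [-34.43  -3.41   0.56]
0.0 [0.32 0.23] 0.39702015062210627 [-38.49  -4.63   0.56]
```

```bash
python3 -m inch '[{"fingers":0,"delta_pos":[-4,-1.4,0.3],"spin":0},{"fingers":0,"delta_pos":[-8,-2.8,0.5],"spin":0},{"fingers":0,"delta_pos":[-11,-3.9,0.5],"spin":0},{"fingers":0,"delta_pos":[-12.5,-3.7,0.5],"spin":0},{"fingers":0,"delta_pos":[-13.5,-3.6,0.5],"spin":0},{"fingers":0,"delta_pos":[-14.5,-3.4,0.5],"spin":0},{"fingers":0,"delta_pos":[-15.5,-3.1,0.5],"spin":0},{"fingers":0,"delta_pos":[-16.5,-2.8,0.5],"spin":0},{"fingers":0,"delta_pos":[-17.5,-2.6,0.5],"spin":0},{"fingers":0,"delta_pos":[-18.5,-2.4,0.5],"spin":0},{"fingers":0,"delta_pos":[-19.5,-2.3,0.5],"spin":0}]'
python3 - <<'E'
from h import *
s=sense();print(s['tcp_pos'],yawx(s),s['joints'])
for n in("top","scene"):
    im=capture(n);cv2.imwrite(f"pics/{n}3.png",im[:,:,::-1])
E
```

```text
time_s: 6.9
tcp_pos: [0.3758, 0.0506, 0.1856]
ee_rot: [[0.416, -0.909, -0.002], [-0.909, -0.416, -0.006], [0.004, 0.004, -1.0]]
wrist_force: [2.7, -9.8, 2.1]
gripper_width: 0.005
[0.38 0.05 0.19] -65.40084632483612 [ 32.77  -0.66 -34.35   0.25 -56.59  -8.31]
```

View pics/top3.png

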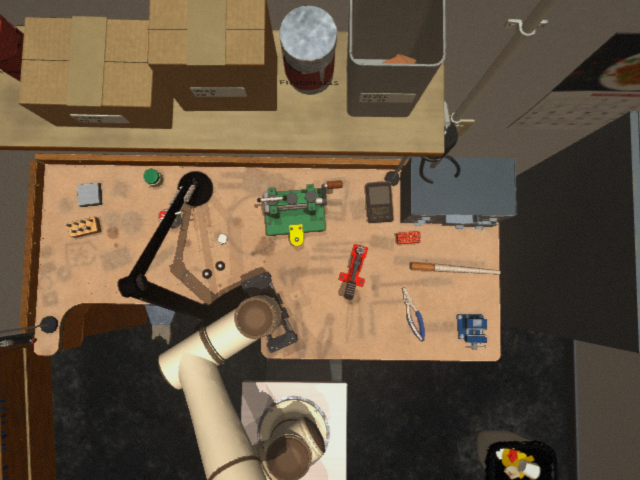

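View pics/scene3.png

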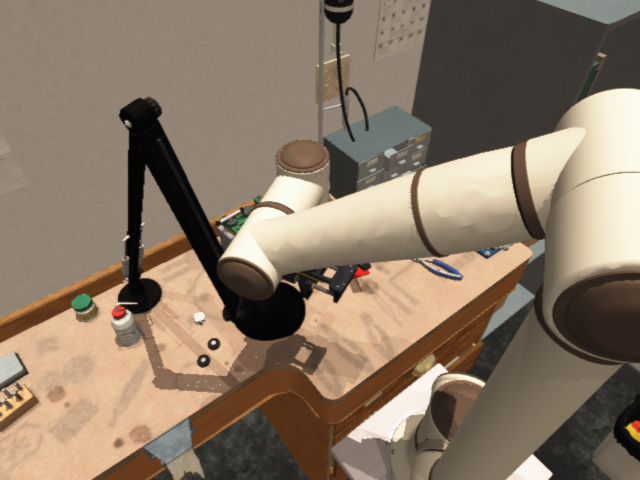

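The closed fingers are on the shade with about 10 N and the wrist housing is clear of the lamp arm. I'll keep going along the arc.

```bash
python3 -m inch '[{"fingers":0,"delta_pos":[-1.2,0.1,0],"spin":0},{"fingers":0,"delta_pos":[-2.4,0.1,0],"spin":0},{"fingers":0,"delta_pos":[-3.6,0.1,0],"spin":0},{"fingers":0,"delta_pos":[-4.8,0.1,0],"spin":0},{"fingers":0,"delta_pos":[-6,0.1,0],"spin":0},{"fingers":0,"delta_pos":[-7.2,0,0],"spin":2},{"fingers":0,"delta_pos":[-8.4,-0.1,0],"spin":4},{"fingers":0,"delta_pos":[-9.6,-0.2,0],"spin":6},{"fingers":0,"delta_pos":[-10.8,-0.3,0],"spin":8},{"fingers":0,"delta_pos":[-12,-0.5,0],"spin":10},{"fingers":0,"delta_pos":[-13.2,-0.75,0],"spin":12},{"fingers":0,"delta_pos":[-14.4,-1,0],"spin":14},{"fingers":0,"delta_pos":[-15.6,-1.3,0],"spin":16},{"fingers":0,"delta_pos":[-16.8,-1.6,0],"spin":18},{"fingers":0,"delta_pos":[-17.5,-1.9,0],"spin":18},{"fingers":0,"delta_pos":[-17.5,-1.9,0],"spin":18}]'
python3 - <<'E'
from h import *
s=sense();print(s['tcp_pos'],yawx(s),s['joints'])
for n in("top","scene"):
    im=capture(n);cv2.imwrite(f"pics/{n}4.png",im[:,:,::-1])
    print([(d['conf'],np.array(d['location'])*[640,480],onz(n,np.array(d['location'])*[640,480],.22)) for d in spot_point(n,"lamp_head")])
E
```

```text
time_s: 8.6
tcp_pos: [0.3084, 0.2066, 0.181]
ee_rot: [[0.111, -0.993, -0.03], [-0.993, -0.11, -0.03], [0.026, 0.033, -0.999]]
wrist_force: [-37.8, -14.8, 21.0]
gripper_width: 0.003
[0.31 0.21 0.18] -83.60550611101087 [ 58.77   0.12 -34.01  -0.71 -58.23 -52.01]
[(0.78, array([183.49, 319.58]), array([0.35, 0.28, 0.22]))]
[]
```

View pics/top4.png

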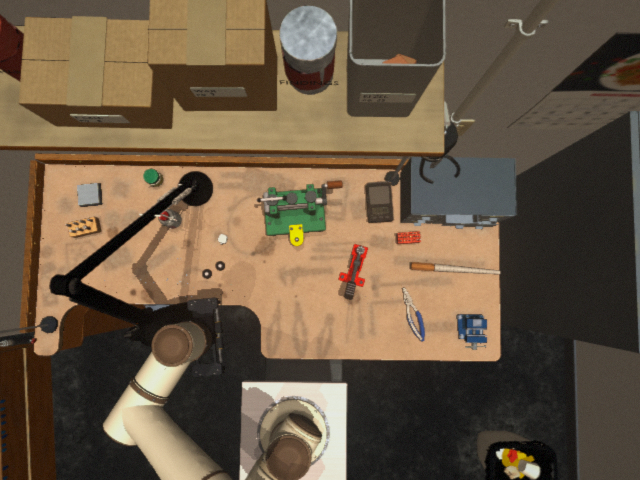

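View pics/scene4.png

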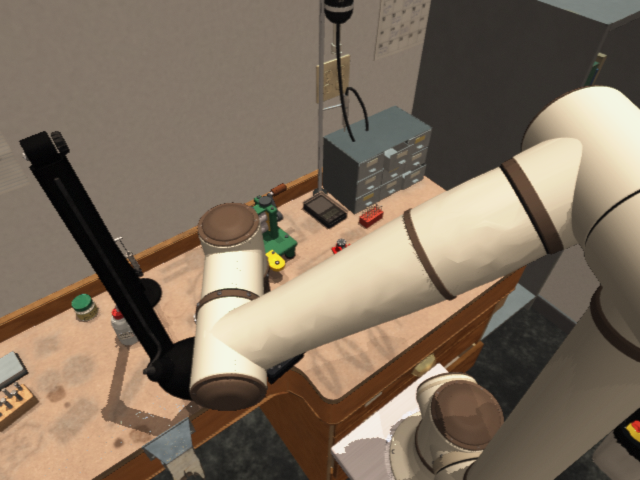

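```bash
python3 -m inch '[{"fingers":0,"delta_pos":[0.8,0.4,0],"spin":0},{"fingers":0,"delta_pos":[2,0.6,0],"spin":0},{"fingers":0,"delta_pos":[5,0,0],"spin":0},{"fingers":0,"delta_pos":[9,-2,0],"spin":0},{"fingers":0,"delta_pos":[13,-4,-1],"spin":0}]'
python3 - <<'E'
from h import *
s=sense();print(s['tcp_pos'],s['wrist_force'],yawx(s),s['joints'])
for n in("top","scene"):
    im=capture(n);cv2.imwrite(f"pics/{n}5.png",im[:,:,::-1])
    print([(d['conf'],np.array(d['location'])*[640,480],onz(n,np.array(d['location'])*[640,480],.22)) for d in spot_point(n,"lamp_head")])
ax=np.array([.74,.32])
for e in [(155,280),(145,283),(66,285)]:
    d=ax-onz("top",e,.66)[:2];print("elbow ang",np.arctan2(d[1],d[0]),np.hypot(*d))
E
```

```text
time_s: 9.3
tcp_pos: [0.3571, 0.0862, 0.1843]
ee_rot: [[0.109, -0.993, -0.045], [-0.994, -0.109, -0.015], [0.01, 0.047, -0.999]]
wrist_force: [-21.9, -1.4, -26.1]
gripper_width: 0.005
[0.36 0.09 0.18] [-21.89  -1.42 -26.06] -83.71828699619853 [ 38.49  -0.34 -33.8   -1.09 -59.11 -31.64]
[(0.69, array([226.69, 312.82]), array([0.37, 0.17, 0.22])), (0.67, array([356.8 , 263.62]), array([ 0.5 , -0.17,  0.22]))]
[(0.59, array([260.29, 316.7 ]), array([0.36, 0.17, 0.22]))]
elbow ang 0.33724489605214397 0.3103392914040514
elbow ang 0.27827722358488977 0.31034037252351665
elbow ang -0.17554804360563123 0.30861250300843457
```

View pics/top5.png

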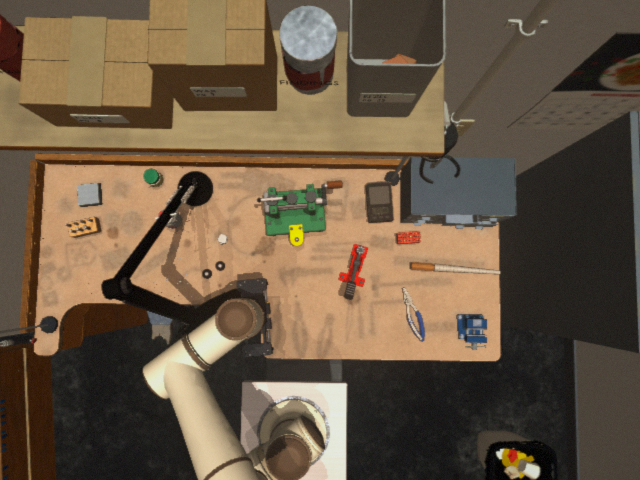

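View pics/scene5.png

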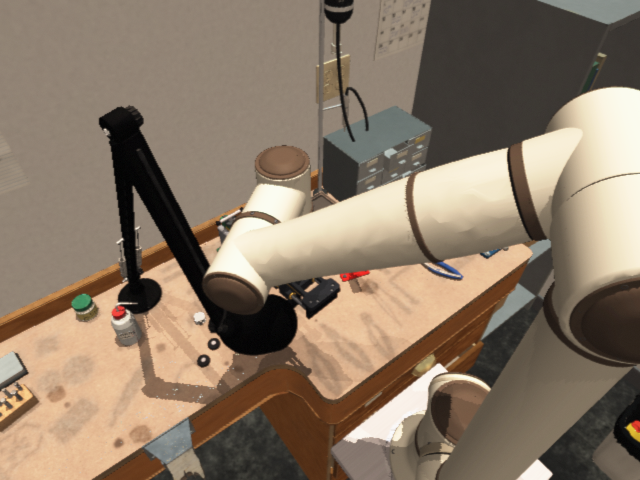

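Backing off toward +x pressed the fingers against the shade's near corner and dragged it part of the way back. The top view has the head at about (227,313). I'll free the fingers first.

```bash
python3 -m inch '[{"fingers":0,"delta_pos":[0.5,0.8,0.5],"spin":0},{"fingers":0,"delta_pos":[1,1.5,1],"spin":0},{"fingers":0,"delta_pos":[2,1.7,1],"spin":0}]'
python3 - <<'E'
from h import *
s=sense();print(s['tcp_pos'],s['wrist_force'],s['ee_rot'],s['joints'])
im=capture("top");cv2.imwrite(f"pics/top6.png",im[:,:,::-1])
im=capture("wrist");cv2.imwrite(f"pics/wrist6.png",im[:,:,::-1])
n="top"
print([(d['conf'],np.array(d['location'])*[640,480],onz(n,np.array(d['location'])*[640,480],.22)) for d in spot_point(n,"lamp_head")])
E
```

```text
time_s: 9.8
tcp_pos: [0.3605, 0.0732, 0.185]
ee_rot: [[0.116, -0.993, -0.001], [-0.993, -0.116, 0.0], [-0.0, 0.001, -1.0]]
wrist_force: [-0.2, -0.2, -0.2]
gripper_width: 0.008
[0.36 0.07 0.19] [-0.19 -0.19 -0.16] [[ 0.12 -0.99 -0.  ]
 [-0.99 -0.12  0.  ]
 [-0.    0.   -1.  ]] [ 37.19  -1.98 -35.6   -0.05 -56.42 -30.49]
[(0.66, array([227.9 , 313.58]), array([0.37, 0.17, 0.22]))]
```

View pics/wrist6.png

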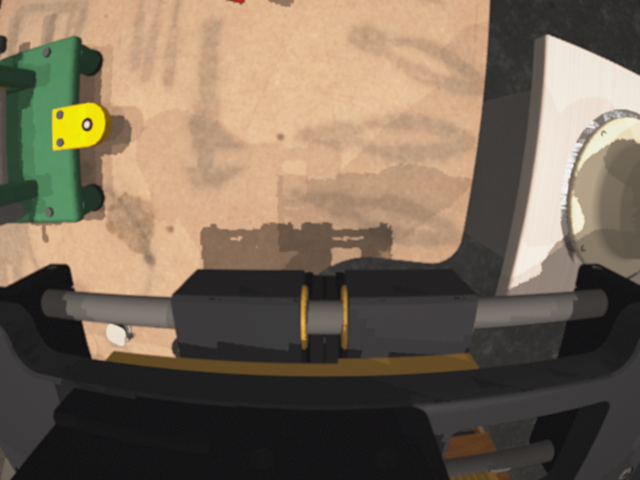

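View pics/top6.png

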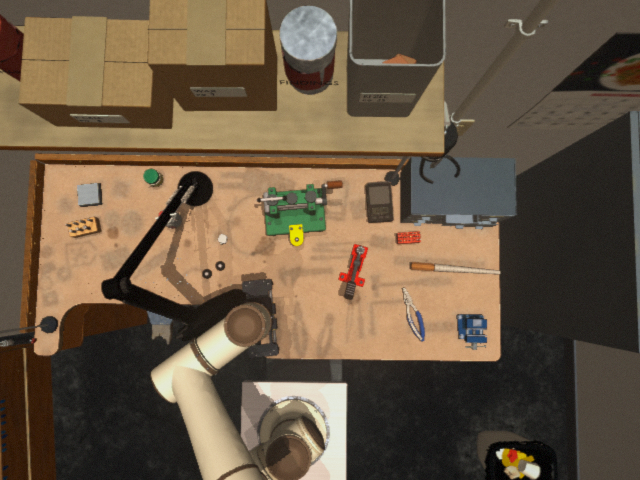

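Run:
```python
from h import *
s=sense();ax=np.array([.74,.32])
d=ax-onz("top",(114,288),.66)[:2];print("q from elbow",np.arctan2(d[1],d[0])+.28)
def w(q,gx,gy):
    X=np.array([np.cos(q),np.sin(q)]);Y=np.array([-np.sin(q),np.cos(q)])
    return ax-.4*X+gx*X+gy*Y
for q,gx,gy in [(.36,0.0,-.13),(.36,0,-.09),(.3,0,-.085),(.2,0,-.085),(.1,0.005,-.085),(.0,0.01,-.085)]:
    t=w(q,gx,gy);print(q,t,np.hypot(*t),delta([*t,.185],s))
```

```text
q from elbow 0.3802049704154916
0.36 [0.41 0.06] 0.41542487096509123 [ 2.18 -4.75  0.1 ]
0.36 [0.4  0.09] 0.4085121142544398 [-1.7  -3.78  0.11]
0.3 [0.38 0.12] 0.40152056301253347 [-4.42 -2.65  0.11]
0.2 [0.36 0.16] 0.3972948743866505 [-8.27 -1.27  0.11]
0.1 [0.36 0.2 ] 0.40591069765798776 [-12.23  -0.78   0.11]
0.0 [0.35 0.23] 0.42157442996462674 [-16.16  -0.69   0.12]
```

```bash
python3 -m inch '[{"fingers":0,"delta_pos":[2.5,-1.5,0],"spin":0},{"fingers":0,"delta_pos":[3.5,-4.7,0],"spin":0},{"fingers":0,"delta_pos":[2,-4.7,0],"spin":0},{"fingers":0,"delta_pos":[0.2,-4.3,0],"spin":0},{"fingers":0,"delta_pos":[-1.7,-3.8,0],"spin":0},{"fingers":0,"delta_pos":[-3,-3.2,0],"spin":0},{"fingers":0,"delta_pos":[-4.4,-2.6,0],"spin":0},{"fingers":0,"delta_pos":[-5.6,-2.2,0],"spin":0},{"fingers":0,"delta_pos":[-6.8,-1.7,0],"spin":0},{"fingers":0,"delta_pos":[-8.2,-1.3,0],"spin":0},{"fingers":0,"delta_pos":[-9.4,-1.1,0],"spin":0}]'
python3 - <<'E'
from h import *
s=sense();print(s['tcp_pos'],s['wrist_force'],s['joints'])
im=capture("top");cv2.imwrite(f"pics/top7.png",im[:,:,::-1])
n="top"
print([(d['conf'],np.array(d['location'])*[640,480],onz(n,np.array(d['location'])*[640,480],.22)) for d in spot_point(n,"lamp_head")])
E
```

```text
time_s: 11.05
tcp_pos: [0.3619, 0.1671, 0.186]
ee_rot: [[0.117, -0.993, 0.001], [-0.993, -0.117, -0.005], [0.005, -0.0, -1.0]]
wrist_force: [4.9, -8.9, 0.4]
gripper_width: 0.003
[0.36 0.17 0.19] [ 4.91 -8.92  0.37] [ 48.59   1.41 -32.19   0.25 -56.57 -42.02]
[(0.47, array([359.23, 252.91]), array([ 0.53, -0.18,  0.22])), (0.42, array([206.21, 270.72]), array([0.48, 0.23, 0.22]))]
```

View pics/top7.png

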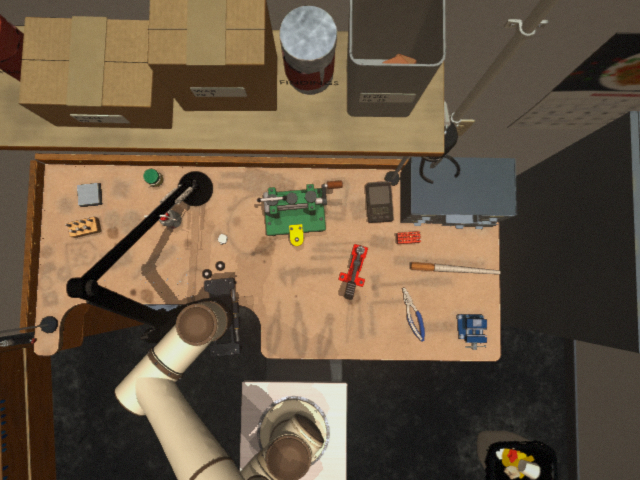

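```bash
python3 -m inch '[{"fingers":0,"delta_pos":[-1.2,0.15,0],"spin":0},{"fingers":0,"delta_pos":[-2.4,0.25,0],"spin":0},{"fingers":0,"delta_pos":[-3.6,0.3,0],"spin":0},{"fingers":0,"delta_pos":[-4.8,0.35,0],"spin":0},{"fingers":0,"delta_pos":[-6,0.4,0],"spin":0},{"fingers":0,"delta_pos":[-7.2,0.4,0],"spin":0},{"fingers":0,"delta_pos":[-8.4,0.4,0],"spin":0}]'
python3 - <<'E'
from h import *
s=sense();print(s['tcp_pos'],s['wrist_force'],s['joints'])
E
python3 -m inch '[{"fingers":0,"delta_pos":[1,0,0],"spin":0},{"fingers":0,"delta_pos":[3,0,0],"spin":0},{"fingers":0,"delta_pos":[6,0,0],"spin":0},{"fingers":0,"delta_pos":[10,0,0],"spin":0},{"fingers":0,"delta_pos":[14,-1,0],"spin":0}]'
python3 - <<'E'
from h import *
s=sense();print(s['tcp_pos'],s['wrist_force'],s['joints'])
im=capture("top");cv2.imwrite(f"pics/top8.png",im[:,:,::-1])
im=capture("scene");cv2.imwrite(f"pics/scene8.png",im[:,:,::-1])
n="top"
print([(d['conf'],np.array(d['location'])*[640,480],onz(n,np.array(d['location'])*[640,480],.22)) for d in spot_point(n,"lamp_head")])
E
```

```text
time_s: 11.85
tcp_pos: [0.3444, 0.2461, 0.1841]
ee_rot: [[0.115, -0.993, -0.009], [-0.993, -0.115, -0.013], [0.012, 0.01, -1.0]]
wrist_force: [-4.0, -10.3, 2.6]
gripper_width: 0.005
[0.34 0.25 0.18] [ -4.01 -10.26   2.58] [ 57.7    4.6  -28.94  -0.04 -57.35 -51.1 ]
time_s: 12.35
tcp_pos: [0.3741, 0.1125, 0.1862]
ee_rot: [[0.118, -0.993, 0.002], [-0.993, -0.118, 0.002], [-0.002, -0.002, -1.0]]
wrist_force: [1.2, -0.7, 0.5]
gripper_width: 0.008
[0.37 0.11 0.19] [ 1.2  -0.72  0.48] [ 40.87   0.39 -33.1   -0.03 -56.33 -34.08]
[(0.56, array([166.98, 324.38]), array([0.34, 0.33, 0.22]))]
```

View pics/top8.png

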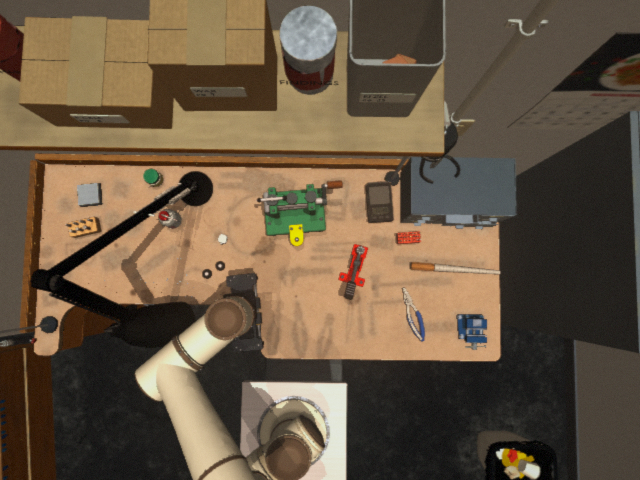

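View pics/scene8.png

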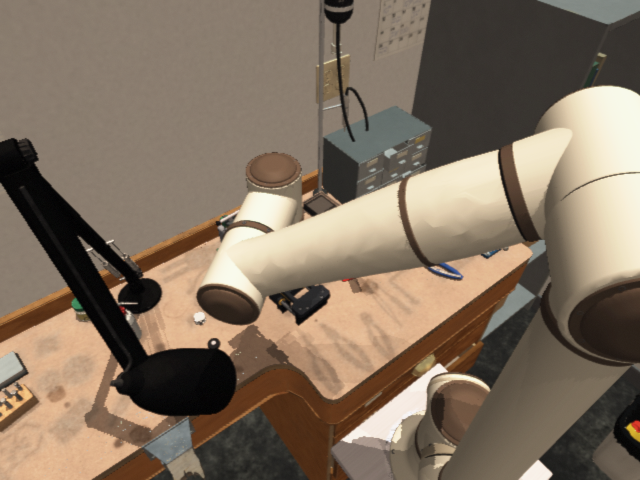

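Lamp is cleared: head at (0.34, 0.33) m, swivel about 0, seen at (167,324) in the top view. Next is a wrist look over the jack.

Run:
```python
from h import *
print(delta([.43,-.155,.20]),yawx())
```

```text
[27.15 -2.5  -1.43] -83.60157061432962
```

```bash
python3 -m inch '[{"fingers":2,"delta_pos":[4,-0.5,-0.5],"spin":-8},{"fingers":4,"delta_pos":[8,-1,-1],"spin":-16},{"fingers":6,"delta_pos":[12,-1.5,-1.4],"spin":-24},{"fingers":7,"delta_pos":[16,-2,-1.4],"spin":-32},{"fingers":7,"delta_pos":[20,-2.3,-1.4],"spin":-40},{"fingers":7,"delta_pos":[24,-2.5,-1.4],"spin":-48},{"fingers":7,"delta_pos":[27,-2.5,-1.4],"spin":-56},{"fingers":7,"delta_pos":[27,-2.5,-1.4],"spin":-64},{"fingers":7,"delta_pos":[27,-2.5,-1.4],"spin":-68},{"fingers":7,"delta_pos":[27,-2.5,-1.4],"spin":-68},{"fingers":7,"delta_pos":[27,-2.5,-1.4],"spin":-68}]'
python3 - <<'E'
from h import *
s=sense();print(s['tcp_pos'],yawx(s),s['joints'])
cal=get_calibration("wrist")
im=capture("wrist");cv2.imwrite(f"pics/wrist9.png",im[:,:,::-1])
n="wrist"
for t,z in (("jack_grip",.025),("jack_saddle",.038),("jack_pad",.091),("jack",0),("mill_lift",.046),("mill",0)):
    print(t,[(round(d['conf'],2),np.array(d['location'])*[640,480],onz(n,np.array(d['location'])*[640,480],z,cal)) for d in spot_point(n,t)])
E
```

```text
time_s: 13.6
tcp_pos: [0.4311, -0.1514, 0.1998]
ee_rot: [[0.965, -0.264, 0.002], [-0.264, -0.965, 0.0], [0.001, -0.001, -1.0]]
wrist_force: [0.6, 0.5, -0.3]
gripper_width: 0.792
[ 0.43 -0.15  0.2 ] -15.30134271244553 [  1.12   6.61 -24.12  -0.01 -59.19  73.58]
jack_grip [(0.77, array([332.29, 124.32]), array([ 0.51, -0.18,  0.03]))]
jack_saddle [(0.56, array([335.68,  79.92]), array([ 0.55, -0.2 ,  0.04]))]
jack_pad [(0.82, array([333.5 , 238.08]), array([ 0.43, -0.16,  0.09]))]
jack []
mill_lift [(0.59, array([127.81, 118.61]), array([ 0.58, -0.01,  0.05]))]
mill [(0.8, array([125.12,  55.49]), array([0.66, 0.01, 0.  ])), (0.55, array([  9.6 , 184.99]), array([0.58, 0.23, 0.  ]))]
```

View pics/wrist9.png

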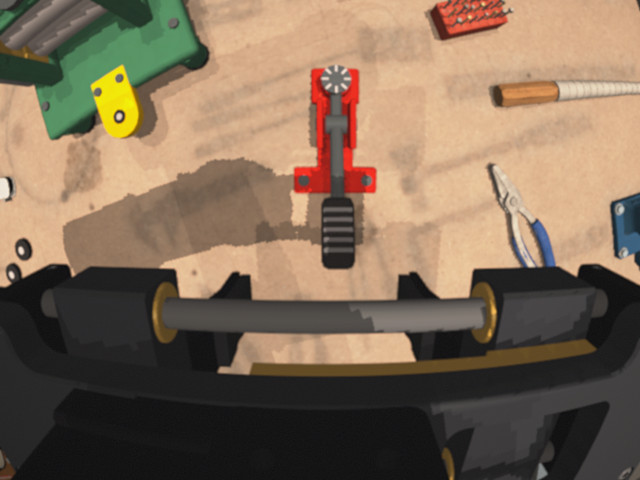

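Run:
```python
from h import *
cal=get_calibration("wrist");np.set_printoptions(precision=4,suppress=True)
P=lambda px,z:onz("wrist",px,z,cal)
sad=P((335.5,80),.038);l=P((304,181),.009);r=P((368,181),.009);m=(l+r)/2
d=sad-m;y1=np.degrees(np.arctan2(d[1],d[0]));e=l-r;y2=np.degrees(np.arctan2(e[1],e[0]))-90
print(sad,m,"len(92)",np.hypot(*d[:2])*1e3,"yaw",y1,y2)
u=d[:2]/np.hypot(*d[:2]);print("grip",sad[:2]-.040*u, m[:2]+.052*u,"net",P((332.3,124.3),.025))
spot=P((119.5,116.5),.059);print("spot",spot, "net lift",P((127.8,118.6),.046))
im=cv2.imread("pics/wrist9.png")[20:160,20:220];cv2.imwrite("pics/wrist9z.png",cv2.resize(im,None,fx=4,fy=4,interpolation=cv2.INTER_CUBIC))
im=cv2.imread("pics/top8.png")[160:310,230:430];cv2.imwrite("pics/top8z.png",cv2.resize(im,None,fx=4,fy=4,interpolation=cv2.INTER_CUBIC))
```

```text
[ 0.5485 -0.1955  0.038 ] [ 0.4604 -0.1728  0.009 ] len(92) 90.97737140071492 yaw -14.41052476606851 -15.197152039317686
grip [ 0.5098 -0.1855] [ 0.5108 -0.1858] net [ 0.5122 -0.1829  0.025 ]
spot [ 0.5775 -0.0047  0.059 ] net lift [ 0.5757 -0.0057  0.046 ]
```

View pics/wrist9z.png

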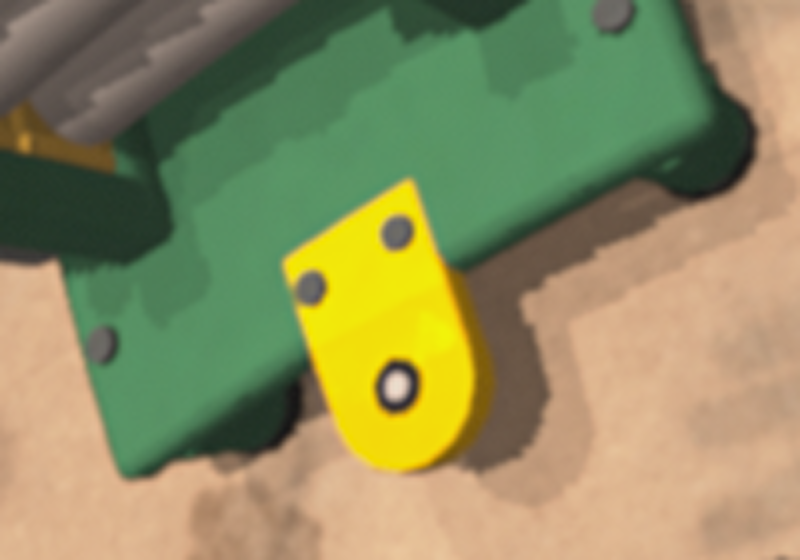

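View pics/top8z.png

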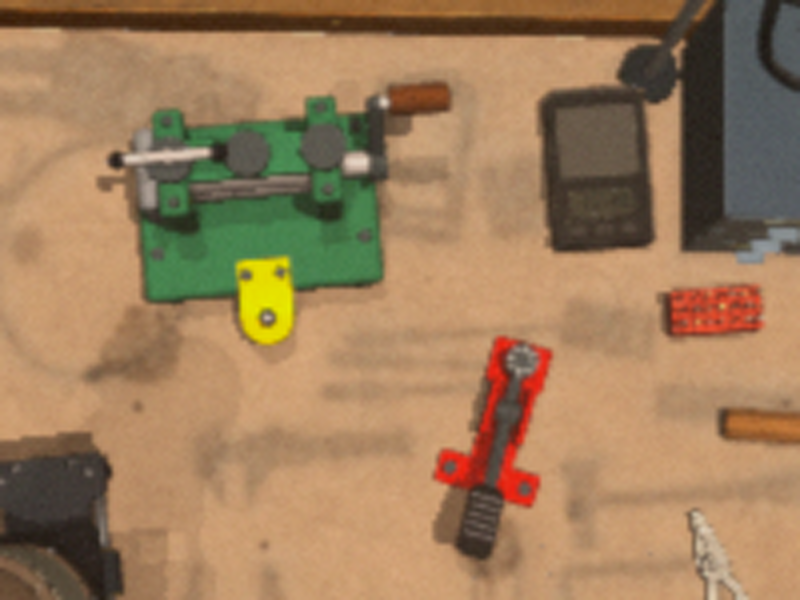

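Run:
```python
from h import *
cal=get_calibration("wrist");np.set_printoptions(precision=4,suppress=True)
def yaw(cam,a,b,z,c=None):
    d=onz(cam,a,z,c)-onz(cam,b,z,c);return np.degrees(np.arctan2(d[1],d[0]))-90,np.hypot(*d[:2])
Z=lambda x,y:(x/4+20,y/4+20); T=lambda x,y:(x/4+230,y/4+160)
print("wrist screws",yaw("wrist",Z(103,345),Z(613,14),.06,cal),"lug",yaw("wrist",Z(311,289),Z(398,232),.06,cal))
print("edge",yaw("wrist",Z(130,475),Z(715,110),.058,cal))
print("top screws",yaw("top",T(157,255),T(365,236),.06),"edge",yaw("top",T(147,300),T(382,278),.058))
mid=(onz("wrist",Z(311,289),.06,cal)+onz("wrist",Z(398,232),.06,cal))/2;sp=onz("wrist",Z(397,386),.059,cal);d=mid-sp
print("lugaxis",np.degrees(np.arctan2(d[1],d[0])))
print("spot top",onz("top",T(267,317.5),.059),"saddle top",onz("top",T(520,360),.038))
# grasp delta
s=sense();print(delta([.511,-.1845,.15],s),delta([.511,-.1845,.006],s))
```

```text
wrist screws (np.float64(5.776132571504078), np.float64(0.15468959147874264)) lug (np.float64(6.419973111562484), np.float64(0.026138878560805986))
edge (np.float64(6.398446904109505), np.float64(0.17340083699129777))
top screws (np.float64(6.112731297051653), np.float64(0.15650448769494466)) edge (np.float64(6.223851592026762), np.float64(0.1767709629248298))
lugaxis 5.458038587383037
spot top [ 0.5794 -0.001   0.059 ] saddle top [ 0.5518 -0.1922  0.038 ]
[8.6535 1.0233 4.9626] [ 8.6493  1.0246 19.3626]
```

```bash
python3 -m inch '[{"fingers":7,"delta_pos":[4.5,0.5,2.5],"spin":0},{"fingers":7,"delta_pos":[8.6,1,5],"spin":-0.5},{"fingers":7,"delta_pos":[8.6,1,8],"spin":-0.5},{"fingers":7,"delta_pos":[8.6,1,11],"spin":-0.5},{"fingers":7,"delta_pos":[8.6,1,14],"spin":-0.5},{"fingers":7,"delta_pos":[8.6,1,16],"spin":-0.5},{"fingers":7,"delta_pos":[8.6,1,18],"spin":-0.5},{"fingers":7,"delta_pos":[8.6,1,19.2],"spin":-0.5},{"fingers":7,"delta_pos":[8.6,1,19.2],"spin":-0.5},{"fingers":5,"delta_pos":[8.6,1,19.2],"spin":-0.5},{"fingers":3,"delta_pos":[8.6,1,19.2],"spin":-0.5},{"fingers":2,"delta_pos":[8.6,1,19.2],"spin":-0.5},{"fingers":2,"delta_pos":[8.6,1,19.2],"spin":-0.5},{"fingers":2,"delta_pos":[8.6,1,19.2],"spin":-0.5},{"fingers":2,"delta_pos":[8.6,1,19.2],"spin":-0.5},{"fingers":2,"delta_pos":[8.6,1,19.2],"spin":-0.5}]'
```

```text
time_s: 15.55
tcp_pos: [0.5107, -0.1843, 0.008]
ee_rot: [[0.967, -0.256, 0.001], [-0.256, -0.967, 0.0], [0.001, -0.0, -1.0]]
wrist_force: [0.0, 1.3, 3.8]
gripper_width: 0.393
```

Gripped at 34 mm opening, which matches the cheeks. Now the carry to a point in front of the lug.

```bash
python3 - <<'E'
from h import *
s=sense();print(yawx(s))
print(delta([.4686,-.0145,.038],s),delta([.4686,-.0145,.010],s),delta([.5382,-.0072,.010],s))
E
python3 -m inch '[{"fingers":2,"delta_pos":[0,0,-1.5],"spin":0},{"fingers":2,"delta_pos":[0,0,-3],"spin":0},{"fingers":2,"delta_pos":[0,0,-3],"spin":0}]'
python3 - <<'E'
from h import *
s=sense()
cal=get_calibration("wrist");im=capture("wrist");cv2.imwrite(f"pics/wrist10.png",im[:,:,::-1])
E
```

```text
-14.84963104587585
[ -8.41 -15.33  -3.01] [ -8.42 -15.33  -0.21] [ -1.87 -17.82  -0.2 ]
time_s: 15.85
tcp_pos: [0.5108, -0.1844, 0.0382]
ee_rot: [[0.967, -0.256, 0.002], [-0.256, -0.967, -0.0], [0.002, -0.0, -1.0]]
wrist_force: [0.6, -0.2, -6.3]
gripper_width: 0.388
```

View pics/wrist10.png

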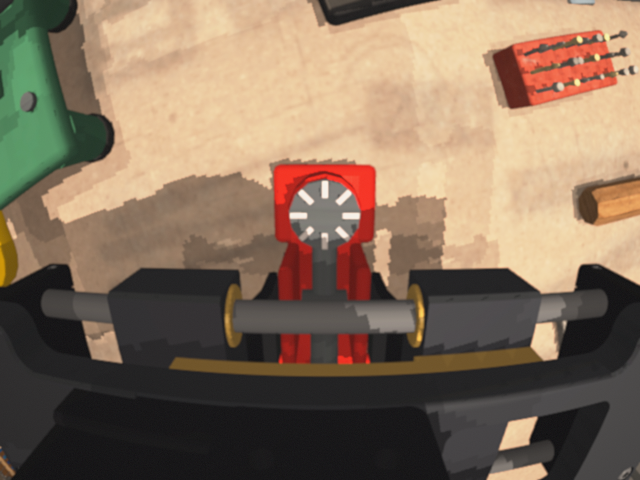

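```bash
python3 - <<'E'
from h import *
s=sense();np.set_printoptions(precision=4,suppress=True)
p=onz("wrist",(325,213),.068);print(p,delta(p,s))
E
python3 -m inch '[{"fingers":2,"delta_pos":[-2,-3.5,0],"spin":-5},{"fingers":2,"delta_pos":[-4,-7,0],"spin":-10},{"fingers":2,"delta_pos":[-6,-11,0],"spin":-15},{"fingers":2,"delta_pos":[-8.4,-15.3,0],"spin":-20.8},{"fingers":2,"delta_pos":[-8.4,-15.3,0],"spin":-20.8},{"fingers":2,"delta_pos":[-8.4,-15.3,1.5],"spin":-20.8},{"fingers":2,"delta_pos":[-8.4,-15.3,2.7],"spin":-20.8},{"fingers":2,"delta_pos":[-8.4,-15.3,2.7],"spin":-20.8},{"fingers":2,"delta_pos":[-8.4,-15.3,2.7],"spin":-20.8}]'
python3 - <<'E'
from h import *
np.set_printoptions(precision=4,suppress=True)
s=sense();print(yawx(s))
cal=get_calibration("wrist")
im=capture("wrist");cv2.imwrite(f"pics/wrist11.png",im[:,:,::-1])
im=capture("top");cv2.imwrite(f"pics/top11.png",im[:,:,::-1])
E
```

```text
[ 0.5513 -0.1968  0.068 ] [ 4.3079  0.1459 -3.0801]
time_s: 16.8
tcp_pos: [0.4677, -0.0155, 0.0098]
ee_rot: [[0.995, 0.103, -0.002], [0.103, -0.995, -0.001], [-0.002, 0.0, -1.0]]
wrist_force: [-0.2, 0.1, -6.2]
gripper_width: 0.389
5.9085016780892605
```

View pics/wrist11.png

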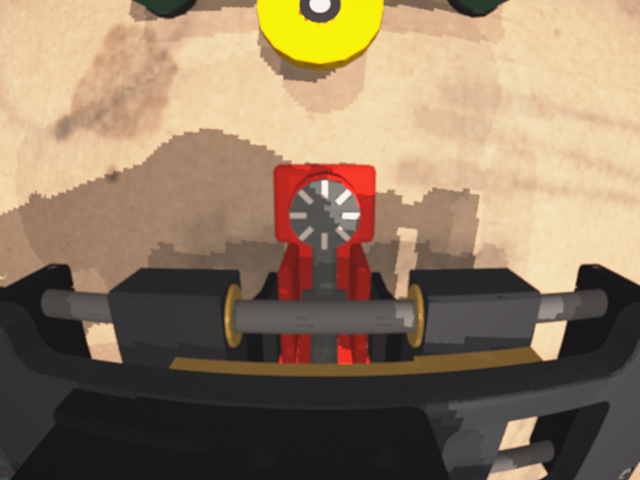

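View pics/top11.png

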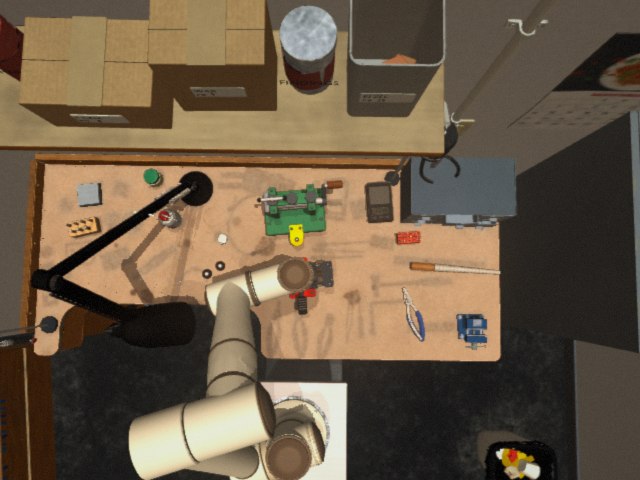

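Run:
```python
from h import *
np.set_printoptions(precision=4,suppress=True)
s=sense();cal=get_calibration("wrist")
im=cv2.imread("pics/wrist11.png")[0:260,200:440];cv2.imwrite("pics/wrist11z.png",cv2.resize(im,None,fx=2.3,fy=2.3,interpolation=cv2.INTER_CUBIC))
a=onz("wrist",(319.5,4),.059,cal);b=onz("wrist",(324.5,213),.040,cal)
print(a,b,s['ee_rot'].T@(a-b)*100, delta(b,s),delta(a,s))
top=onz("top",(296.8,239.4),.059);print("top",delta(top,s))
```

```text
[ 0.5793 -0.0032  0.059 ] [ 0.5106 -0.0118  0.04  ] [ 6.9234 -0.1469 -1.9033] [ 4.2528  0.082  -2.9523] [11.1762 -0.0649 -4.8556]
top [11.1987 -0.2639 -4.8557]
```

View pics/wrist11z.png

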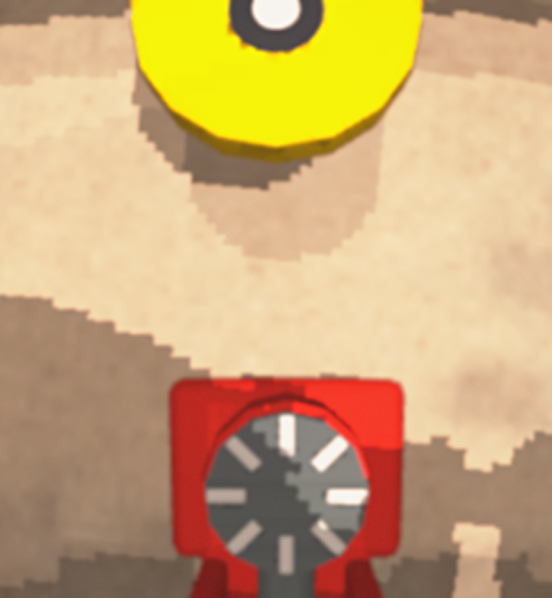

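```bash
python3 -m inch '[{"fingers":2,"delta_pos":[1,-0.15,0],"spin":0},{"fingers":2,"delta_pos":[2,-0.15,0],"spin":0},{"fingers":2,"delta_pos":[3,-0.15,0],"spin":0},{"fingers":2,"delta_pos":[4,-0.15,0],"spin":0},{"fingers":2,"delta_pos":[5,-0.15,0],"spin":0},{"fingers":2,"delta_pos":[6,-0.15,0],"spin":0},{"fingers":2,"delta_pos":[7,-0.15,0],"spin":0},{"fingers":2,"delta_pos":[7,-0.15,0],"spin":0},{"fingers":2,"delta_pos":[7,-0.15,0.15],"spin":0},{"fingers":2,"delta_pos":[7,-0.15,0.2],"spin":0}]'
python3 - <<'E'
from h import *
np.set_printoptions(precision=4,suppress=True)
s=sense();print(yawx(s))
cal=get_calibration("wrist");im=capture("wrist");cv2.imwrite(f"pics/wrist12.png",im[:,:,::-1])
E
```

```text
time_s: 17.9
tcp_pos: [0.5368, -0.0064, 0.0082]
ee_rot: [[0.995, 0.103, -0.002], [0.103, -0.995, -0.0], [-0.002, 0.0, -1.0]]
wrist_force: [-0.5, 0.1, -4.8]
gripper_width: 0.393
5.934747895620712
```

View pics/wrist12.png

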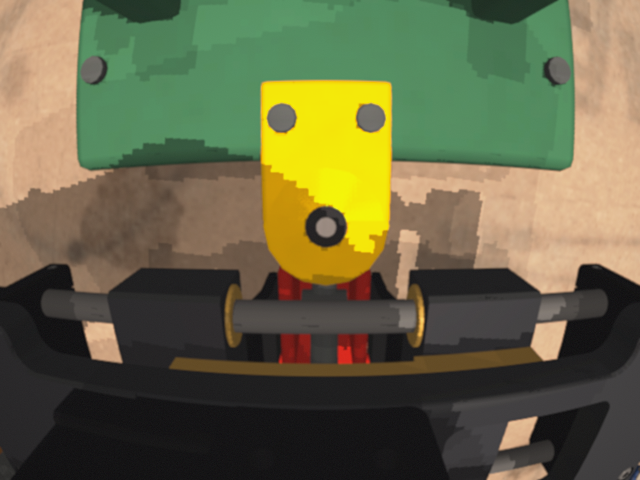

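Run:
```python
from h import *
np.set_printoptions(precision=4,suppress=True)
s=sense();cal=get_calibration("wrist")
print("spot",delta(onz("wrist",(326,226.5),.059,cal),s))
for z in (.037,.038,.040): print(z,delta(onz("wrist",(324.3,215.2),z,cal),s))
l=onz("wrist",(94,70),.06,cal);r=onz("wrist",(558,70),.06,cal);d=l-r;print("mill yaw",np.degrees(np.arctan2(d[1],d[0]))-90)
```

```text
spot [ 4.216   0.1236 -5.0797]
0.037 [ 4.1601  0.0728 -2.8796]
0.038 [ 4.1786  0.0728 -2.9796]
0.04 [ 4.2154  0.0727 -3.1797]
mill yaw 5.990401282143893
```

```bash
python3 -m inch '[{"fingers":2,"delta_pos":[0,0,0.1],"spin":0},{"fingers":2,"delta_pos":[0,0,0.15],"spin":0},{"fingers":3.5,"delta_pos":[0,0,0.1],"spin":0},{"fingers":5,"delta_pos":[0,0,0],"spin":0},{"fingers":6,"delta_pos":[0,0,0],"spin":0},{"fingers":6,"delta_pos":[0,0,0],"spin":0},{"fingers":6,"delta_pos":[0,0,-2],"spin":0},{"fingers":6,"delta_pos":[0,0,-5],"spin":0},{"fingers":6,"delta_pos":[0,0,-9],"spin":0},{"fingers":4,"delta_pos":[0,0,-13],"spin":0},{"fingers":2,"delta_pos":[-4,0,-16],"spin":0},{"fingers":0,"delta_pos":[-8,0,-17],"spin":0},{"fingers":0,"delta_pos":[-12,0,-17],"spin":0},{"fingers":0,"delta_pos":[-12,0,-17],"spin":0},{"fingers":0,"delta_pos":[-12,0,-17],"spin":0}]'
python3 - <<'E'
from h import *
np.set_printoptions(precision=4,suppress=True)
s=sense();print(yawx(s))
cal=get_calibration("wrist");im=capture("wrist");cv2.imwrite(f"pics/wrist13.png",im[:,:,::-1])
n="wrist"
for t,z in (("jack_grip",.025),("jack_pad",.091),("jack_saddle",.038),("mill_lift",.046)):
    print(t,[(round(d['conf'],2),np.array(d['location'])*[640,480],onz(n,np.array(d['location'])*[640,480],z,cal)) for d in spot_point(n,t)])
im=capture("scene");cv2.imwrite(f"pics/scene13.png",im[:,:,::-1])
im=cv2.imread("pics/scene13.png")[180:340,180:420];cv2.imwrite("pics/scene13z.png",cv2.resize(im,None,fx=3,fy=3,interpolation=cv2.INTER_CUBIC))
E
```

```text
time_s: 19.45
tcp_pos: [0.4183, -0.0187, 0.1793]
ee_rot: [[0.995, 0.104, 0.002], [0.104, -0.995, 0.0], [0.002, -0.0, -1.0]]
wrist_force: [0.1, -0.7, -0.3]
gripper_width: 0.228
5.983826817269719
jack_grip [(0.89, array([322.176,  82.896]), array([ 0.5394, -0.0051,  0.025 ])), (0.4, array([621.824, 106.8  ]), array([ 0.5836, -0.3219,  0.025 ]))]
jack_pad [(0.58, array([322.304, 192.48 ]), array([ 0.4539, -0.0144,  0.091 ]))]
jack_saddle [(0.49, array([319.296, 195.888]), array([ 0.4446, -0.0126,  0.038 ]))]
mill_lift [(0.63, array([321.408,  33.12 ]), array([ 0.5773, -0.0007,  0.046 ])), (0.27, array([323.2 ,  82.32]), array([ 0.5362, -0.0064,  0.046 ]))]
```

View pics/wrist13.png

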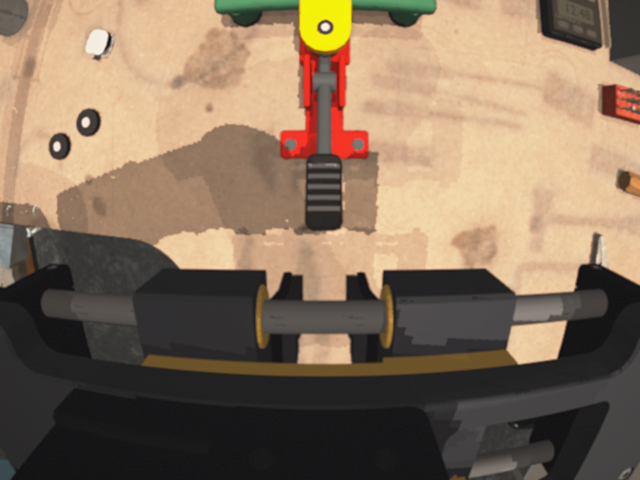

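View pics/scene13z.png

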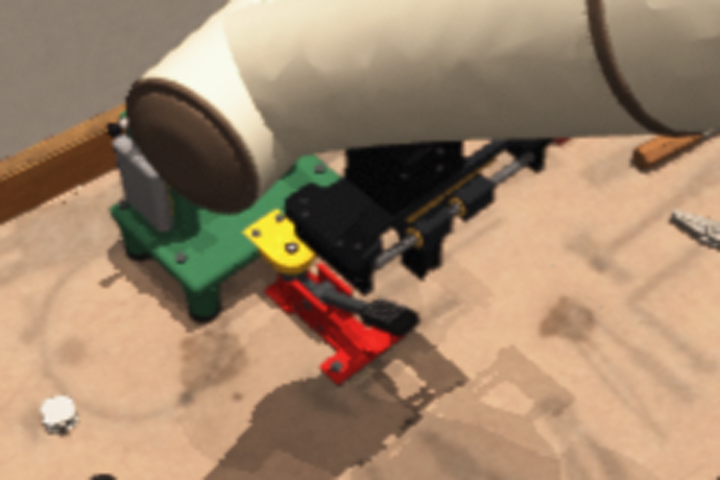

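Run:
```python
from h import *
np.set_printoptions(precision=4,suppress=True)
s=sense();cal=get_calibration("wrist");P=lambda p,z:onz("wrist",p,z,cal)
l=P((289,145),.009);r=P((359,145),.009);m=(l+r)/2;e=l-r;yw=np.degrees(np.arctan2(e[1],e[0]))-90
u=np.array([np.cos(np.radians(6)),np.sin(np.radians(6))]);print("mid",m,"yaw",yw,"saddle",m[:2]+.092*u,"spot",P((325,27),.059))
print("spot in mid frame",((P((325,27),.059)-m)[:2]@u)*1e3, ((P((325,27),.059)-m)[:2]@[-u[1],u[0]])*1e3)
pv=m[:2]+.052*u # pivot
for px,z in (((323,192),.091),((323,155),.075),((323,229),.10)):
    q=P(px,z);print(px,(q[:2]-m[:2])@u*1e3-48,q)
pad=pv-u*.091; print("pad model",pad, delta([*pad,.10],s))
```

```text
mid [ 0.4872 -0.0121  0.009 ] yaw 5.875426775749588 saddle [ 0.5787 -0.0025] spot [ 0.5786 -0.0035  0.059 ]
spot in mid frame 91.75040086510383 -0.9592602656836542
(323, 192) -80.2899147186556 [ 0.455  -0.0147  0.091 ]
(323, 155) -55.7582628459165 [ 0.4794 -0.0122  0.075 ]
(323, 229) -103.75144553050814 [ 0.4317 -0.0172  0.1   ]
pad model [ 0.4484 -0.0162] [2.9404 0.0656 7.8154]
```

The saddle sits within about 1 mm of the spot. Next I take the closed fingers above the pad and press in small steps.

```bash
python3 -m inch '[{"fingers":0,"delta_pos":[1.6,0,2],"spin":0},{"fingers":0,"delta_pos":[3.3,0,4],"spin":0},{"fingers":0,"delta_pos":[3.3,0,6],"spin":0},{"fingers":0,"delta_pos":[3.3,0,7.4],"spin":0},{"fingers":0,"delta_pos":[3.3,0,7.4],"spin":0}]'
python3 -m inch '[{"fingers":0,"delta_pos":[0,0,0.5],"spin":0},{"fingers":0,"delta_pos":[-0.1,0,1],"spin":0},{"fingers":0,"delta_pos":[-0.2,0,1.5],"spin":0},{"fingers":0,"delta_pos":[-0.3,0,2],"spin":0},{"fingers":0,"delta_pos":[-0.4,0,2.3],"spin":0},{"fingers":0,"delta_pos":[-0.4,0,2.3],"spin":0}]'
python3 - <<'E'
from h import *
s=sense();print(s['wrist_force'])
im=capture("wrist");cv2.imwrite(f"pics/wrist14.png",im[:,:,::-1])
E
```

```text
time_s: 20.25
tcp_pos: [0.4501, -0.0156, 0.1022]
ee_rot: [[0.995, 0.103, -0.006], [0.103, -0.995, -0.002], [-0.006, 0.001, -1.0]]
wrist_force: [-0.1, -0.0, -0.9]
gripper_width: 0.004
time_s: 20.85
tcp_pos: [0.447, -0.0157, 0.0812]
ee_rot: [[0.995, 0.104, -0.001], [0.104, -0.995, -0.0], [-0.001, 0.0, -1.0]]
wrist_force: [0.6, 0.3, -0.1]
gripper_width: 0.003
[ 0.59  0.28 -0.07]
```

View pics/wrist14.png

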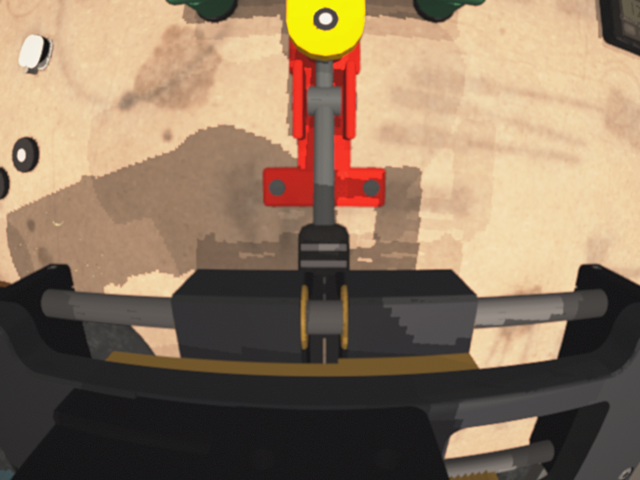

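```bash
python3 -m inch '[{"fingers":0,"delta_pos":[-0.1,0,0.4],"spin":0},{"fingers":0,"delta_pos":[-0.25,0,0.8],"spin":0},{"fingers":0,"delta_pos":[-0.35,0,1.2],"spin":0},{"fingers":0,"delta_pos":[-0.45,0,1.6],"spin":0},{"fingers":0,"delta_pos":[-0.55,0,2],"spin":0},{"fingers":0,"delta_pos":[-0.6,0,2.4],"spin":0},{"fingers":0,"delta_pos":[-0.65,0,2.8],"spin":0},{"fingers":0,"delta_pos":[-0.7,0,3.2],"spin":0}]'
python3 -m inch '[{"fingers":0,"delta_pos":[0,0,0.4],"spin":0},{"fingers":0,"delta_pos":[0,0,0.8],"spin":0},{"fingers":0,"delta_pos":[0,0,1.1],"spin":0},{"fingers":0,"delta_pos":[0,0,1.3],"spin":0},{"fingers":0,"delta_pos":[0,0,1.3],"spin":0}]'
```

```text
time_s: 21.7
tcp_pos: [0.439, -0.0166, 0.0498]
ee_rot: [[0.995, 0.104, -0.003], [0.104, -0.995, -0.001], [-0.003, 0.0, -1.0]]
wrist_force: [-4.4, 1.0, 10.0]
gripper_width: 0.007
time_s: 22.2
tcp_pos: [0.4377, -0.0168, 0.0367]
ee_rot: [[0.995, 0.103, -0.005], [0.103, -0.995, -0.001], [-0.006, 0.001, -1.0]]
wrist_force: [-8.2, 3.3, 13.2]
gripper_width: 0.005
```

```bash
python3 -m inch '[{"fingers":0,"delta_pos":[-0.1,0,0.1],"spin":0},{"fingers":0,"delta_pos":[-0.2,0,0.2],"spin":0},{"fingers":0,"delta_pos":[-0.2,0,0.3],"spin":0},{"fingers":0,"delta_pos":[-0.2,0,0.3],"spin":0}]'
python3 - <<'E'
from h import *
s=sense();print(s['wrist_force'])
np.set_printoptions(precision=4,suppress=True)
cal=get_calibration("wrist")
for n in ("wrist","scene","top"):
    im=capture(n);cv2.imwrite(f"pics/{n}15.png",im[:,:,::-1])
im=cv2.imread("pics/scene15.png")[180:340,180:420];cv2.imwrite("pics/scene15z.png",cv2.resize(im,None,fx=3,fy=3,interpolation=cv2.INTER_CUBIC))
E
```

```text
time_s: 22.6
tcp_pos: [0.4376, -0.0167, 0.0356]
ee_rot: [[0.994, 0.105, -0.001], [0.105, -0.994, -0.001], [-0.001, 0.001, -1.0]]
wrist_force: [-9.5, 3.1, 26.9]
gripper_width: 0.004
[-9.49  3.14 26.91]
```

View pics/wrist15.png

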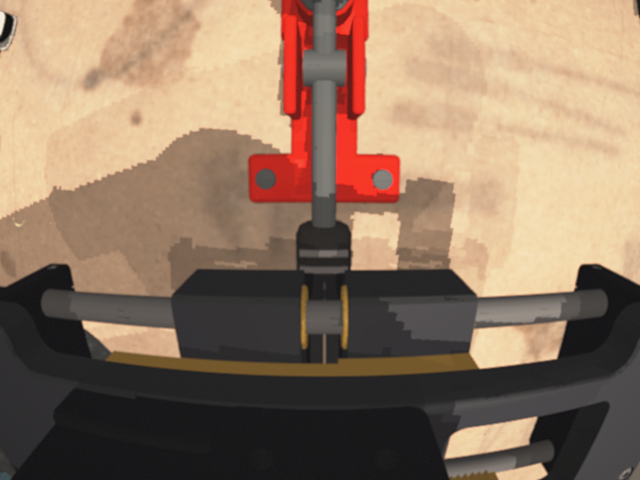

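View pics/scene15z.png

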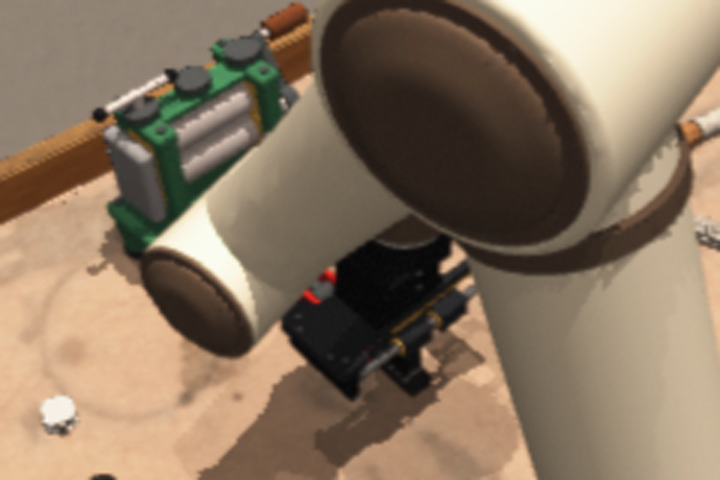

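View pics/top15.png

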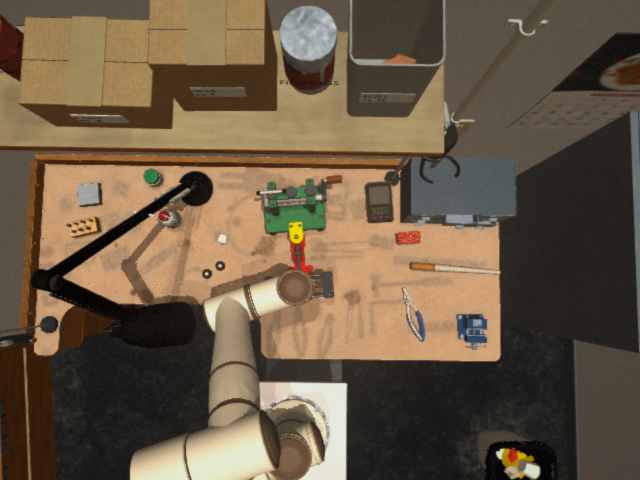

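Run:
```python
import cv2,numpy as np
a=cv2.imread("pics/top11.png")[165:305,250:360];b=cv2.imread("pics/top15.png")[165:305,250:360]
cv2.imwrite("pics/cmp.png",cv2.resize(np.hstack([a,b]),None,fx=3.6,fy=3.6,interpolation=cv2.INTER_CUBIC))
```

```text
(no output)
```

View pics/cmp.png

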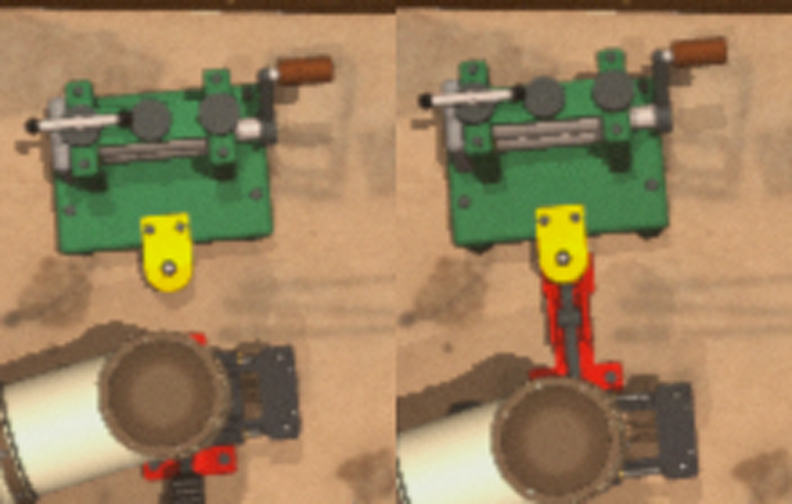

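```bash
python3 -m inch '[{"fingers":0,"delta_pos":[-0.1,0,0],"spin":0},{"fingers":0,"delta_pos":[-0.15,0,0],"spin":0},{"fingers":0,"delta_pos":[-0.15,0,0],"spin":0},{"fingers":0,"delta_pos":[-0.15,0,0],"spin":0},{"fingers":0,"delta_pos":[-0.15,0,0],"spin":0}]'
python3 - <<'E'
from h import *
np.set_printoptions(precision=4,suppress=True)
s=sense();print(s['wrist_force'],s['tcp_pos'],s['time_s']);cal=get_calibration("wrist")
im=capture("wrist");cv2.imwrite("pics/wrist16.png",im[:,:,::-1])
im=cv2.imread("pics/wrist16.png")[0:280,200:440];cv2.imwrite("pics/wrist16z.png",cv2.resize(im,None,fx=2.1,fy=2.1))
l=onz("wrist",(265.5,179),.009,cal);r=onz("wrist",(382.5,179),.009,cal);m=(l+r)/2
u=np.array([np.cos(np.radians(5.9)),np.sin(np.radians(5.9))]);print("mid",m,"was .4872 -.0121; saddle",m[:2]+.092*u)
print("spot top",onz("top",(250+167/3.6,165+258/3.6),.073), "before",onz("top",(250+168/3.6,165+268/3.6),.059))
E
```

```text
time_s: 23.25
tcp_pos: [0.4376, -0.0167, 0.0358]
ee_rot: [[0.994, 0.105, 0.002], [0.105, -0.994, -0.0], [0.002, 0.0, -1.0]]
wrist_force: [-5.8, 1.4, 23.1]
gripper_width: 0.008
[-5.812   1.4173 23.1235] [ 0.4376 -0.0167  0.0358] 23.25
mid [ 0.4877 -0.012   0.009 ] was .4872 -.0121; saddle [ 0.5792 -0.0026]
spot top [ 0.5862 -0.0005  0.073 ] before [ 0.5792 -0.0008  0.059 ]
```

View pics/wrist16z.png

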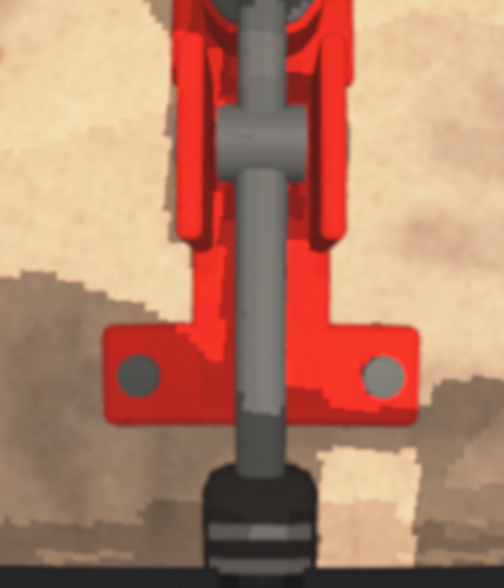

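```bash
python3 -c "
from station import *
s=sense();print(s['wrist_force'],s['tcp_pos']);print(finish_job())"
```

```text
[-6.50776648  0.82358898 24.01125547] [ 0.4375804  -0.01666932  0.03582436]
the job is handed in; nothing more can be done
None
```

I swung the lamp clear and stood the jack under the lug, pumped it down in one stroke, and handed in with the closed fingers still holding the handle down. It took about 23 s of the 72 s.

**Lamp:** The last look put the head at about (0.34, 0.33) m, which is a swivel near 0, inside the 0.15 limit. It did not go smoothly:
- On the first approach the robot's wrist housing nudged the lamp's lower arm by about 0.06 rad. I had no reading of that contact force.
- My first push jammed on the shade's near corner, with a wrist reading of about 46 N. Backing off dragged the lamp part of the way back.
- I freed the fingers and pushed again at the middle of the shade with about 10 N, and it stayed where I left it.

**Jack:** Before the stroke the saddle was within about 1 mm of the spot on the lug, and in line with the mill to about 0.1°. During the stroke the jack's base moved no more than about 0.5 mm.

**Lift:** At hand-in the fingertips were at 35.8 mm, against 36 mm for the handle fully down. They held 24 N down plus about 6.5 N toward the mill, against the 5 to 8 N the loaded stroke needs, so I take the handle to be at its stop.

**Mill:** It shifted in the top view by about what tipping on its rear feet should give, with no sign of sliding, and its front feet show under the raised edge. I never measured the gap under the feet from the side, because the arm hid it in the scene camera.

**Other things on the worktop:** They look undisturbed in the top views. I did not measure each one.

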